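Set up a sedimentation rack for reading

TASK

Get the sedimentation rack ready to read: first take the finished white-capped vial out of the rack and put it in the blue tray. Next stand every green-capped vial from the bench upright in a free ring of the rack, down on its base plate, and stand the white board on the rack with its foot close behind the blue lip, centred and parallel to the row, leaning back against the rail. Last, turn and tilt the magnifier by its red knob so that it looks straight at the orange middle ring, about half-way up the vials, and leave the yellow-capped vial and everything else on the bench where they are.

Things in the scene. Friction and masses are not known exactly. Their poses are not given: they have to be found in the camera images.
- vial1: green-capped vial with dark red contents, standing loose on the bench at the start (None if absent this time): capped glass sample vial, 28 mm diameter, 66 mm tall (top 16 mm is the cap), weighted flat foot, about 40 g; origin at the centre of its foot, z up along it
- vial2: green-capped vial with dark red contents, standing loose on the bench at the start (None if absent this time): capped glass sample vial, 28 mm diameter, 66 mm tall (top 16 mm is the cap), weighted flat foot, about 40 g; origin at the centre of its foot, z up along it
- vial3: green-capped vial with dark red contents, standing loose on the bench at the start (None if absent this time): capped glass sample vial, 28 mm diameter, 66 mm tall (top 16 mm is the cap), weighted flat foot, about 40 g; origin at the centre of its foot, z up along it
- vial4: green-capped vial with dark red contents, standing loose on the bench at the start (None if absent this time): capped glass sample vial, 28 mm diameter, 66 mm tall (top 16 mm is the cap), weighted flat foot, about 40 g; origin at the centre of its foot, z up along it
- old_vial: white-capped vial with brown contents, the finished one, standing in one ring of the rack at the start: capped glass sample vial, 28 mm diameter, 66 mm tall (top 16 mm is the cap), weighted flat foot, about 40 g; origin at the centre of its foot, z up along it
- control_vial: yellow-capped vial with pale contents, standing in another ring of the rack, which stays there: capped glass sample vial, 28 mm diameter, 66 mm tall (top 16 mm is the cap), weighted flat foot, about 40 g; origin at the centre of its foot, z up along it
- rack: fixed aluminium rack: base plate 240 x 150 mm (y -120 to 30), top at z = 8 mm; origin on the bench under the middle (orange) ring, x along the row. Five rings, centres at x = -90, -45, 0, 45, 90 mm, y = 0; each 32 mm inside, 40 mm outside, from 16 to 38 mm above the bench; a vial stands on the plate inside a ring. Board ledge on the -y side (see point ledge)
- aim (a point): the point to look at: on the axis of the orange middle ring, 45 mm above the bench
- ledge (a point): board's place, on the plate at rack y = -66 mm; axes as the rack. In rack mm: blue lip, y -50 to -56, 200 long, top 20 above the bench, keeps the foot from sliding to the rings; steel rail along x behind, 8 thick, axis at y = -89.5 and 65 above the bench, end posts at x = -100 and 100. Foot between lip and rail, back against the rail
- board: loose white board with a blue top edge (blue on both sides), 180 mm wide (x) x 8 mm thick (y) x 130 mm high (z), about 150 g, both faces alike; origin at the centre of its bottom edge; at the start it stands upright in the slot of the grey board stand and can be drawn straight up by its top edge
- board_stand: fixed grey stand with one slot 11 mm wide along its x, open at both ends; jaws 140 mm long, 42 mm high, slot floor at 6 mm; origin on the bench under the slot
- tray: fixed open blue discard tray, 110 x 110 mm, walls 4 mm thick and 30 mm high; origin on the bench under its centre, z up
- magnifier: fixed heavy foot of the bench magnifier, 110 mm disc; origin on the bench on the swivel's upright axis; x is the way the lens looks, seen from above, when the swivel joint is 0
- swivel (a joint): swivel of the magnifier about the upright axis of its foot, rad, range -0.7 to 1.3; positive turns the lens anticlockwise seen from above; stiff (about 0.15 N m), stays where it is left
- tilt (a joint): tilt of the lens about a level axle through its centre, 100 mm out from the swivel axis and 170 mm above the bench, rad, range -0.5 to 1.1; 0 = looking level, positive = looking down and away from the foot; stiff (about 0.1 N m), stays where it is left
- lens (a point): centre of the round lens (black rim, about 112 mm over all); x is the viewing axis, pointing away from the foot (from the swivel axis outwards), y along the tilt axle, z up the lens towards the knob
- knob (a point): middle of the red knob on top of the lens rim, 80 mm from the lens centre along the lens's z: a cylinder 18 mm in diameter and 26 mm long along the lens's y, with flat ends; pinched by its ends it turns between the fingers while the lens tilts, and pushed along its length it swings the swivel
- beaker: small glass beaker, bystander, 68 mm diameter, 85 mm tall
- wash_bottle: white bottle with red cap, bystander, 64 mm diameter, 170 mm tall
- tape_roll: roll of yellow tape lying flat, bystander, 56 mm diameter, 18 mm high
- petri_dish: clear dish, bystander, 64 mm diameter, 14 mm high
- spatula: steel spatula lying on the bench, bystander, 170 mm long
- reagent: amber bottle with white cap, bystander, 52 mm diameter, 85 mm tall
There are look-alikes about, which are no part of the job. Of the things shaped like the board, the white one is meant.

How it is judged:
On the way, in this order (a step that is already met when the one before it is completed fails the run):
1. the white-capped vial lies or stands in the blue tray (x of old_vial in the frame of tray between -0.053 and 0.053 m and y of old_vial in the frame of tray between -0.053 and 0.053 m and z of old_vial in the frame of tray below 0.025 m and linear speed of old_vial below 0.03 m/s), for 0.2 s.
2. every green-capped vial stands in a ring and the board leans on the rail (angle between each of vial1, vial2, vial3, vial4's own z axis and vertical below 0.12 rad and y of vial1 in the frame of rack between -0.007 and 0.007 m and x of vial1 in the frame of rack between -0.1 and 0.1 m and z of vial1 in the frame of rack between 0.004 and 0.012 m and linear speed of each of vial1, vial2, vial3, vial4, board below 0.03 m/s and y of vial2 in the frame of rack between -0.007 and 0.007 m and x of vial2 in the frame of rack between -0.1 and 0.1 m and z of vial2 in the frame of rack between 0.004 and 0.012 m and y of vial3 in the frame of rack between -0.007 and 0.007 m and x of vial3 in the frame of rack between -0.1 and 0.1 m and z of vial3 in the frame of rack between 0.004 and 0.012 m and y of vial4 in the frame of rack between -0.007 and 0.007 m and x of vial4 in the frame of rack between -0.1 and 0.1 m and z of vial4 in the frame of rack between 0.004 and 0.012 m and angle between board's own z axis and vertical between 0.1 and 0.55 rad and angle between the x axis of board and the x axis of rack, either way round below 0.15 rad and x of board in the frame of rack between -0.035 and 0.035 m and y of board in the frame of rack between -0.082 and -0.052 m and z of board in the frame of rack below 0.018 m), for 0.2 s.
3. the magnifier looks at the middle of the rack (y of aim in the frame of lens between -0.02 and 0.02 m and z of aim in the frame of lens between -0.02 and 0.02 m and x of aim in the frame of lens above 0.05 m and velocity of joint swivel between -0.05 and 0.05 rad/s and velocity of joint tilt between -0.05 and 0.05 rad/s), for 0.2 s.
At the end, for the whole second after the job is handed in: White-capped vial in the tray; every green vial on the plate in a ring (4 mm, upright 0.12 rad); board foot behind the lip (35 mm of middle, parallel 0.15 rad), leaning 0.10 to 0.55 rad; lens axis passes the aim point within 20 mm sideways and 20 mm in height; all at rest (all of step 1 and all of step 2 and all of step 3); the robot touches nothing.
It fails at once if the yellow-capped vial is moved from its ring (distance of control_vial from where it was at the start of the episode above 0.02 m).
It fails at once if a bystander is pushed aside by more than 30 mm (distance of any of beaker, wash_bottle, tape_roll, petri_dish, spatula, reagent from where it was at the start of the episode above 0.03 m).
Of vial1, vial2, vial3, vial4 only 2 to 4 are there at a start; the rules pass over those that are not, and their reading is None.
At some moment in a run one of vial1, vial2, vial3, vial4 may be knocked a few centimetres aside while the robot is not near it.
It also fails if it takes over 210 s, if anything falls off the work surface, if the arm or the gripper's body presses on something with over 40 N, if the wrist force passes 120 N, or if a joint passes its speed limit or range.

ROBOT

A 6-joint arm with a two-finger parallel gripper is mounted at the origin on the work surface. World frame = base frame: x ahead of the robot, y to its left, z up, the work surface at z = 0. Lengths are in m, angles in rad, forces in N, time in s.
With the tool pointing down it reaches from about 0.35 to 0.725 m from the base axis. Payload 4.3 kg.
Tool frame: the origin (TCP) lies at the very end of the fingers, on their centre line; the grasp point (between the pads) lies 19 mm behind it; x points along the fingers, y is the direction in which the jaws open and shut, and the axes are right-handed (so a half turn about x gives the same grasp; the last joint's range is limited). The gripper opens to 85 mm and grips with 20 to 120 N. Pads are 22 mm wide; open, the fingers measure 114 mm over their backs; the gripper's body (76 mm by 85 mm) begins 54 mm behind the grasp point. The pads swing forward as they close: fully open they stand 13 mm farther back than shut.
Start: joints at [1.165, 0.377, 0.081, 1.274, 0, 1.46], TCP at [0.168, 0.55, 0.231] pointing down, gripper open.
Joint ranges: [-2.72, 2.72], [-0.84, 1.66], [-1.02, 1.22], [-1.77, 2.12], [-1.37, 1.28], [-3.14, 3.14]. Speed limits (rad/s): [2.57, 2.57, 3.14, 3.14, 3.14, 3.14].

INTERFACE

Orientations are given as a unit quaternion [x, y, z, w].
In Python, from station import * gives the robot as it stands. The module is installed in compiled form; this text tells all that it offers.
- The arm moves only by the shell command python3 -m pendant 'ROWS' [FORCE]. ROWS is JSON, one flat list of numbers, 7 for each row, row after row: the shift along the tool's x, y, z in cm, then the turn, a rotation vector about the tool's x, y, z in rad, then the opening, from -1 (shut) to 1 (fully open). A call has 1 to 20 rows; each row shifts and turns the commanded pose from where the row before left it, along the tool's axes as they then stand; what a row does not reach is not made up. A row lasts 1/8 s, in which the tool goes at most 62.5 mm and 10.7 degrees, less where a joint would pass 70% of its speed; a pose out of reach is approached as far as the arm can. A call is refused whole if a number of a shift passes 6.25 or a number of a turn 0.188, either way. A call with a gripper value outside its range is refused whole. The fingers move at their own pace and stop on an object; FORCE is the grip in N (left out, the last holds). Time passes only in rows, so rows that do not move let the fingers close. It gives the time, the measured TCP pose, the force and the opening at its end, in the units of the state.
- sense(): the state, without advancing time (a new reading comes with each control period).
- camera(name): name is "scene" or "top"; returns (picture, depth): 480x640x3 uint8, red, green, blue; 480x640 float32, m along the optical axis (not along the pixel's ray), 0 where there is no reading.
- calibration(name): a dict with "fx", "fy", "cx", "cy" (pixels), "distortion" ([k1, k2, p1, p2, k3] as OpenCV has them; the pictures are not rectified), "extrinsics" (4x4, takes a point from world to camera coordinates). Camera axes: x right, y down, z forward; pixel columns grow to the right and rows downward; lengths in m; the calibration is good to about 2 mm. A picture is of the moment at which its call begins. calibration takes no time and is no camera call.
- job_done(): hands the job in, once; it reports no verdict.
Trained networks look in the newest picture that a camera, given by its name, has taken for a name from the list of things; names that differ only in an ending like _2 or _b are one class to them, and where a whole thing is asked for, a point or a joint stands for the part that bears it (a point fixed in the world has none). Each returns a list of dicts, best first, with "confidence" (0 to 1); they miss things now and then, are a little off and sometimes report something else, mostly with a low value. They report only what shows in the picture. A call takes as long as a camera call. They do not tell look-alikes from the thing itself.
- find_in(camera, thing): "box" ([left, top, right, bottom] in pixels, round what is visible of it).
- regions_of(camera, thing): "pixels" (480x640 bool, what is visible of it) and "box" ([left, top, right, bottom] in pixels, round what is visible of it).
- tip_of(camera, thing): "uv" ([column, row] in pixels: a listed point, or the origin of a listed thing).
The state is a dict: "clock": time; "qpos": joint angles; "joint_vel": joint speeds; "joint_efforts": joint torques, N m; "position": TCP position; "orientation": TCP orientation; "force": force on the tool from outside, world axes, zero at the start; "torque": the same for the moment, N m; "grip_width": opening from 0.0 (shut) to 1.0 (fully open).
Only numpy, scipy, OpenCV 4.12 (cv2) and the standard library are available. Lean on these libraries where they do the work, as an engineer would, in place of code of your own. Each camera call takes 0.05 s, during which the arm holds its last target.

## Working session

There is one attempt and no reset: what is moved stays moved. The work goes in short steps, Python scripts to look and compute and a shell command to move; the robot and the scene stay as the last step left them, time stands still between calls to the robot, and variables do not carry over. Pictures are saved under pics/ and viewed, and the job is handed in when it is done.

```bash
mkdir -p pics; ls
python3 - <<'E'
from station import *
import cv2, numpy as np
for n in ("scene","top"):
    im,d=camera(n); cv2.imwrite(f"pics/{n}0.png",im[:,:,::-1]); np.save(f"{n}_d.npy",d); c=calibration(n); print(n,{k:np.round(v,4).tolist() for k,v in c.items()})
s=sense(); print({k:np.round(v,3).tolist() for k,v in s.items()})
E
```

```text
pics
scene {'fx': 573.5027, 'fy': 573.5027, 'cx': 315.6067, 'cy': 237.1595, 'distortion': [0.0154, 0.0, 0.0, 0.0, 0.0], 'extrinsics': [[-0.7478, 0.6639, -0.0035, 0.4474], [0.5473, 0.6134, -0.5694, -0.1636], [-0.3759, -0.4277, -0.8221, 1.9551], [0.0, 0.0, 0.0, 1.0]]}
top {'fx': 479.9986, 'fy': 479.9986, 'cx': 324.1372, 'cy': 241.9074, 'distortion': [0.0054, 0.0, 0.0, 0.0, 0.0], 'extrinsics': [[0.024, -0.9997, 0.0073, -0.0671], [-0.9806, -0.025, -0.1945, 0.573], [0.1946, -0.0025, -0.9809, 1.1245], [0.0, 0.0, 0.0, 1.0]]}
{'clock': 0.1, 'qpos': [1.165, 0.378, 0.08, 1.274, -0.0, 1.46], 'joint_vel': [0.001, -0.001, 0.001, -0.001, -0.0, -0.001], 'joint_efforts': [0.001, -46.469, 27.058, 0.012, -0.0, 0.0], 'position': [0.167, 0.549, 0.23], 'orientation': [0.104, 0.7, -0.105, 0.699], 'force': [0.326, -0.98, 0.106], 'torque': [-0.01, -0.003, -0.029], 'grip_width': 1.0}
```

View pics/scene0.png

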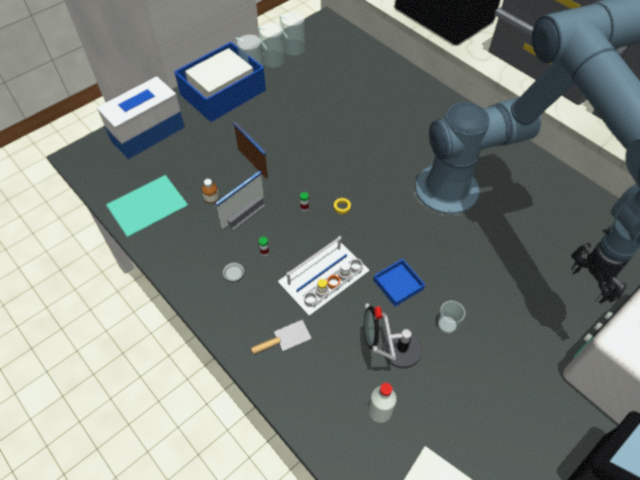

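View pics/top0.png

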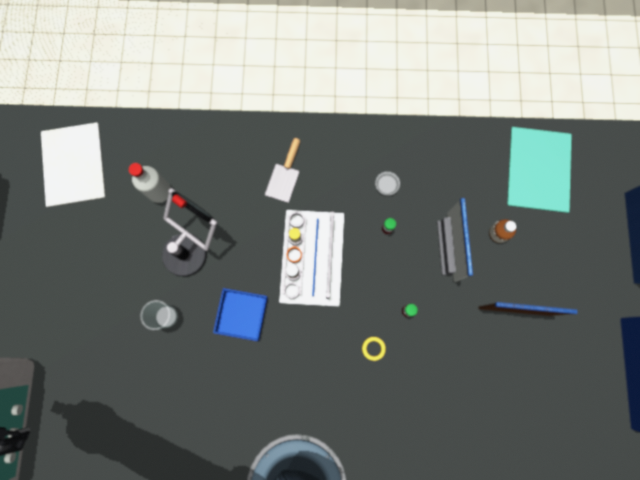

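```bash
cat > h.py <<'E'
from station import *
import cv2, numpy as np
from scipy.spatial.transform import Rotation as R
def K(n):
    c=calibration(n); return np.array([[c["fx"],0,c["cx"]],[0,c["fy"],c["cy"]],[0,0,1]]),np.array(c["distortion"]),np.array(c["extrinsics"])
def ray(n,uv):
    k,d,E=K(n); p=cv2.undistortPoints(np.array(uv,float).reshape(-1,1,2),k,d).reshape(-1,2)
    v=np.c_[p,np.ones(len(p))]@E[:3,:3]; o=-E[:3,:3].T@E[:3,3]; return o,v
def atz(n,uv,z):
    o,v=ray(n,uv); t=(z-o[2])/v[:,2]; return o+v*t[:,None]
def proj(n,P):
    k,d,E=K(n); return cv2.projectPoints(np.array(P,float).reshape(-1,3),cv2.Rodrigues(E[:3,:3])[0],E[:3,3],k,d)[0].reshape(-1,2)
def cloud(n,d):
    vv,uu=np.mgrid[0:480,0:640]; o,v=ray(n,np.c_[uu.ravel(),vv.ravel()]); P=o+v*d.reshape(-1,1); P[d.ravel()==0]=np.nan; return P.reshape(480,640,3)
def crop(im,box,s,name,pts=()):
    l,t,r,b=box; c=cv2.resize(im[t:b,l:r,::-1],None,fx=s,fy=s,interpolation=cv2.INTER_CUBIC)
    for p in pts: cv2.drawMarker(c,(int((p[0]-l+.5)*s),int((p[1]-t+.5)*s)),(255,0,255),0,10,1)
    cv2.imwrite(f"pics/{name}.png",c)
def st():
    s=sense(); Rm=R.from_quat(s["orientation"]).as_matrix(); print("t",round(s["clock"],2),"pos",np.round(s["position"],4),"q",np.round(s["qpos"],3),"F",np.round(s["force"],1),"g",round(s["grip_width"],3)); print(np.round(Rm,3).tolist()); return s,Rm
def plan(P,Rt):
    """shift (cm, tool axes now) if turn done last; rotvec turn in tool axes"""
    s=sense(); Rm=R.from_quat(s["orientation"]).as_matrix(); d=np.array(P)-s["position"]
    print("shift cm in tool:",np.round(100*Rm.T@d,2),"turn",np.round(R.from_matrix(Rm.T@Rt).as_rotvec(),3), "shift cm in target axes:",np.round(100*Rt.T@d,2))
def down(yaw):
    # tool x down, tool y at yaw in world
    x=np.array([0,0,-1.]); y=np.array([np.cos(yaw),np.sin(yaw),0]); return np.c_[x,y,np.cross(x,y)]
E
python3 - <<'E'
from h import *
im,d=camera("top"); P=cloud("top",d); np.save("Pt.npy",P)
crop(im,(270,190,370,320),6,"c_rack"); crop(im,(430,180,590,330),4,"c_boards"); crop(im,(130,150,260,290),5,"c_mag")
for t in ["vial1","old_vial","control_vial","board","tray","board_stand","rack","magnifier","tape_roll","reagent","petri_dish","beaker","wash_bottle","spatula"]:
    print(t,[(round(r["confidence"],2),np.round(r["box"]).tolist()) for r in find_in("top",t)])
for t in ["vial1","old_vial","control_vial","aim","ledge","board","tray","board_stand","rack","magnifier","lens","knob"]:
    print(t,[(round(r["confidence"],2),np.round(r["uv"],1).tolist()) for r in tip_of("top",t)])
E
```

```text
vial1 [(0.55, [383.0, 220.0, 396.0, 235.0]), (0.44, [403.0, 307.0, 419.0, 315.0])]
old_vial [(0.3, [374.0, 170.0, 399.0, 196.0])]
control_vial [(0.54, [290.0, 229.0, 300.0, 240.0]), (0.39, [173.0, 186.0, 217.0, 224.0])]
board [(0.94, [482.0, 308.0, 575.0, 317.0]), (0.87, [449.0, 200.0, 474.0, 279.0])]
tray [(0.61, [212.0, 290.0, 264.0, 338.0])]
board_stand [(0.97, [440.0, 217.0, 454.0, 273.0]), (0.28, [169.0, 192.0, 217.0, 224.0])]
rack [(0.73, [280.0, 208.0, 345.0, 305.0])]
magnifier [(0.92, [165.0, 189.0, 217.0, 274.0])]
tape_roll [(0.74, [362.0, 337.0, 382.0, 357.0]), (0.25, [291.0, 228.0, 300.0, 239.0])]
reagent [(0.92, [490.0, 217.0, 516.0, 245.0])]
petri_dish [(0.89, [374.0, 167.0, 398.0, 196.0]), (0.48, [289.0, 268.0, 300.0, 275.0])]
beaker [(0.68, [362.0, 341.0, 385.0, 358.0]), (0.53, [488.0, 220.0, 513.0, 244.0])]
wash_bottle [(0.71, [131.0, 164.0, 172.0, 203.0])]
spatula [(0.76, [264.0, 139.0, 298.0, 201.0])]
vial1 [(0.67, [384.6, 230.4]), (0.54, [240.9, 312.7]), (0.51, [407.2, 311.2]), (0.32, [295.4, 242.0])]
old_vial [(0.58, [292.5, 277.0])]
control_vial [(0.44, [296.0, 238.1])]
aim [(0.85, [294.3, 253.2]), (0.72, [292.7, 253.5]), (0.24, [387.2, 231.9])]
ledge [(0.98, [318.9, 254.8]), (0.7, [239.1, 315.0]), (0.61, [178.4, 200.7])]
board [(0.77, [514.2, 312.5]), (0.75, [450.5, 248.1])]
tray [(0.68, [239.2, 314.2])]
board_stand [(0.87, [451.4, 246.8])]
rack [(0.79, [294.5, 254.0])]
magnifier [(0.9, [183.8, 255.3])]
lens [(0.96, [194.5, 208.8])]
knob [(0.69, [178.4, 202.6]), (0.23, [185.5, 255.0])]
```

View pics/c_rack.png

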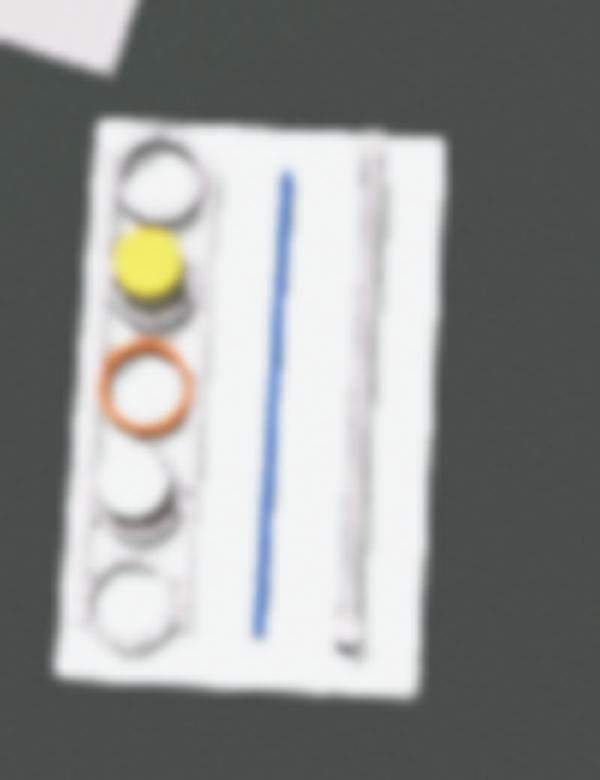

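View pics/c_boards.png

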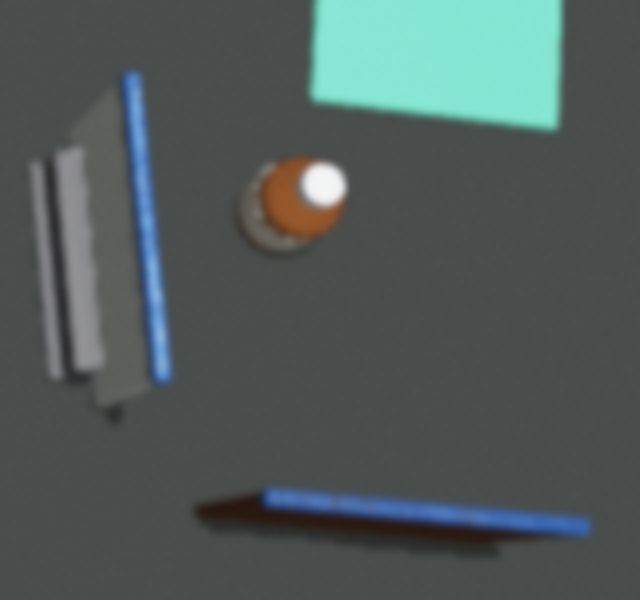

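View pics/c_mag.png

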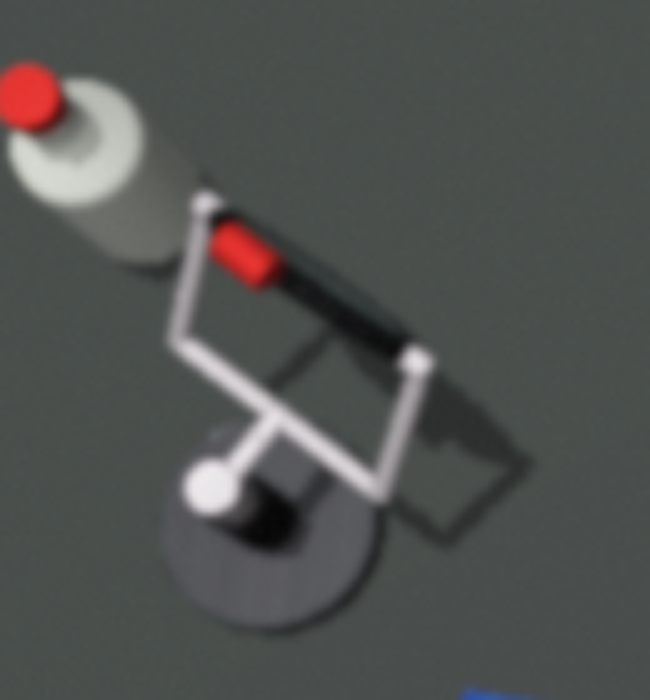

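Run:
```python
from h import *
P=np.load("Pt.npy")
import numpy as np
im=cv2.imread("pics/top0.png"); hsv=cv2.cvtColor(im,cv2.COLOR_BGR2HSV); sc=cv2.imread("pics/scene0.png"); hs=cv2.cvtColor(sc,cv2.COLOR_BGR2HSV)
def blobs(h,lo,hi,mn=6):
    m=cv2.inRange(h,lo,hi); n,l,s,c=cv2.connectedComponentsWithStats(m); return [(c[i].round(1).tolist(),s[i].tolist()) for i in range(1,n) if s[i,4]>=mn]
print("green top",blobs(hsv,(50,120,60),(75,255,255))); print("green scene",blobs(hs,(50,120,60),(75,255,255)))
print("yellow",blobs(hsv,(25,120,120),(35,255,255)))
print("red",blobs(hsv,(0,170,150),(4,255,255)), blobs(hs,(0,170,150),(4,255,255)))
print("blue",blobs(hsv,(105,100,60),(125,255,255),20))
c=lambda a,l=270,t=190,s=6.:np.array(a)/s+[l,t]-0.5+ .0
cor=c([(97,118),(447,138),(418,697),(54,677)]); W=atz("top",cor,0.008); print("corners",W.round(4).tolist())
rg=c([(162,182),(147,388),(136,608)]); print("rings",atz("top",rg,0.038).round(4).tolist())
print("white cap",atz("top",c([(136,487)]),0.074).round(4), "yellow",atz("top",c([(149,263)]),0.074).round(4))
# model fit of corners
loc=np.array([(120,30),(120,-120),(-120,-120),(-120,30)])/1000.
A=W[:,:2]; mu=A.mean(0); ml=loc.mean(0); U,S,Vt=np.linalg.svd((loc-ml).T@(A-mu)); Rr=(U@Vt).T; t=mu-Rr@ml; print("rack origin",t,"yaw",np.arctan2(Rr[1,0],Rr[0,0]),"resid mm",((loc@Rr.T+t-A)*1000).round(1).tolist())
for p in [(90,0),(45,0),(0,0),(-45,0),(-90,0)]: print(p,(Rr@(np.array(p)/1000)+t).round(4))
# scene check
for p,z in [((-90,0),.038),((0,0),.038),((90,0),.038)]:
    q=Rr@(np.array(p)/1000)+t; print(proj("scene",[*q,z]))
```

```text
green top [([389.8, 223.4], [384, 218, 12, 12, 112]), ([411.1, 309.6], [405, 304, 13, 13, 121])]
green scene [([303.8, 195.8], [300, 192, 9, 9, 64]), ([262.9, 240.8], [259, 237, 9, 9, 69])]
yellow [([294.4, 233.7], [290, 228, 10, 12, 92]), ([373.4, 348.2], [362, 337, 24, 24, 299])]
red [([135.0, 169.0], [129, 163, 13, 13, 121]), ([178.0, 200.3], [173, 195, 11, 12, 81])] [([377.9, 311.3], [375, 307, 7, 10, 51]), ([385.9, 388.5], [381, 383, 11, 12, 101])]
blue [([466.1, 236.5], [460, 198, 13, 78, 414]), ([240.1, 314.3], [213, 288, 55, 54, 2240]), ([536.0, 307.7], [495, 302, 83, 12, 441]), ([628.3, 353.9], [621, 317, 19, 113, 449]), ([637.7, 327.0], [635, 322, 5, 12, 24])]
corners [[0.6682, 0.049, 0.008], [0.6632, -0.1027, 0.008], [0.4227, -0.0944, 0.008], [0.4273, 0.0573, 0.008]]
rings [[0.6331, 0.0181, 0.038], [0.5452, 0.0212, 0.038], [0.4541, 0.0224, 0.038]]
white cap [[0.4989 0.022  0.074 ]] yellow [[0.5904 0.0201 0.074 ]]
rack origin [0.54688546 0.02227209] yaw -0.033651280009586615 resid mm [[-0.4, -0.7], [-0.4, 1.0], [0.2, 0.8], [0.7, -1.0]]
(90, 0) [0.6368 0.0192]
(45, 0) [0.5919 0.0208]
(0, 0) [0.5469 0.0223]
(-45, 0) [0.5019 0.0238]
(-90, 0) [0.4569 0.0253]
[[355.91873193 263.63511536]]
[[333.43295292 280.0380638 ]]
[[310.07482966 297.08167239]]
```

Run:
```python
from h import *
im=cv2.imread("pics/scene0.png")[:,:,::-1]
crop(im,(265,220,465,380),4,"s_rack"); crop(im,(190,110,330,270),5,"s_board")
```

```text
(no output)
```

View pics/s_rack.png

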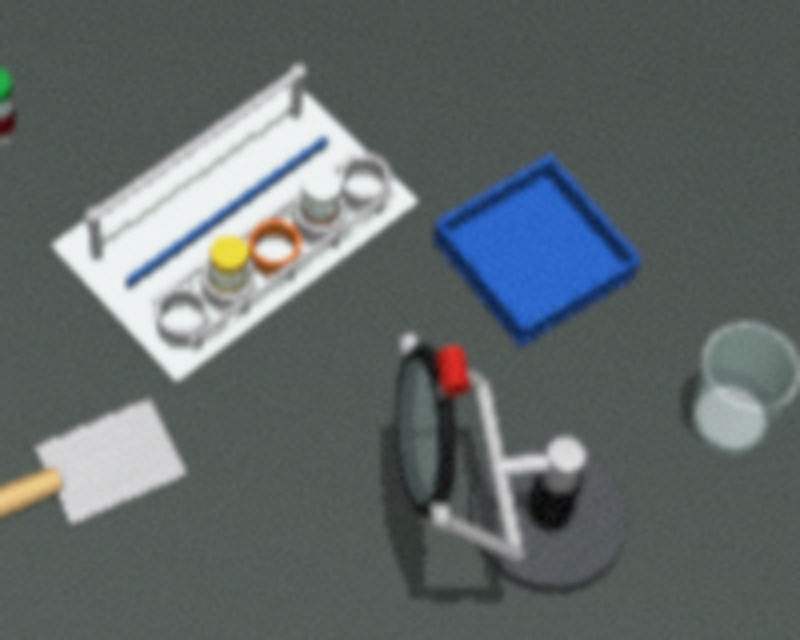

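View pics/s_board.png

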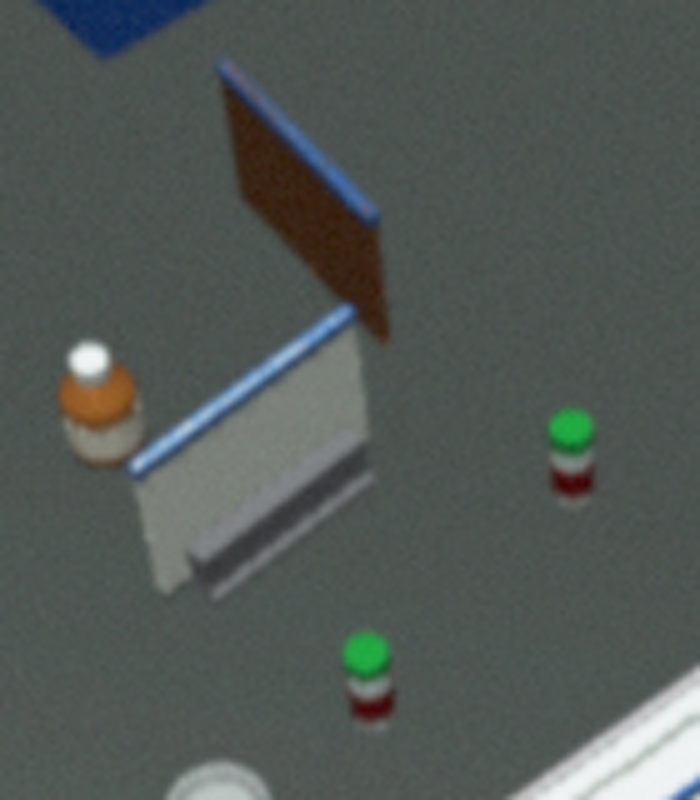

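Run:
```python
from h import *
a=lambda uv,z:atz("top",[uv],z)[0].round(4)
print("vA",a((389.8,223.4),.066),"vB",a((411.1,309.6),.066), "scene:",atz("scene",[(262.9,240.8),(303.8,195.8)],.060).round(4).tolist())
print("scene white cap/yellow cap", atz("scene",[(265+321/4-.5,220+190/4-.5),(265+229/4-.5,220+247/4-.5)],.074).round(4).tolist())
print("tray rim corners:",atz("top",[(222,290),(267,293),(260,341),(215,336)],.03).round(3).tolist())
c=lambda x,y:(430+x/4-.5,180+y/4-.5)
e=atz("top",[c(132,72),c(163,380)],.136); print("board top ends",e.round(4).tolist(),"len",np.linalg.norm(e[0]-e[1]),"mid",e.mean(0))
e2=atz("scene",[(190+135/5-.5,110+470/5-.5),(190+350/5-.5,110+312/5-.5)],.136);print("scene",e2.round(4).tolist(),np.linalg.norm(e2[0]-e2[1]),e2.mean(0))
print("stand L edge jaw z.042", atz("top",[c(35,163),c(55,378),c(70,150),c(95,368)],.042).round(4).tolist())
m=lambda x,y:(130+x/5-.5,150+y/5-.5)
print("foot disc c",a(m(272,527),.012), "post top",m(212,487)); 
print("post top for z .15-.2",[ (z,a(m(212,487),z)) for z in(.1,.14,.17,.2)])
print("yoke ends z.17",a(m(207,203),.172),a(m(417,360),.172))
print("knob z.25",a((178,200.3),.25),"lens",a((194.5,208.8),.17))
print("knob scene",atz("scene",[(377.9,311.3)],.25))
st()
P=np.load("Pt.npy"); print("depth z: capA",P[223,390],"capB",P[309,411],"board top",P[236,466],"knob",P[200,178],"post",P[246,172],P[247,171], "plate",P[300,290])
```

```text
vA [ 0.6231 -0.2133  0.066 ] vB [ 0.4139 -0.2634  0.066 ] scene: [[0.6234, -0.2156, 0.06], [0.4135, -0.2657, 0.06]]
scene white cap/yellow cap [[0.5067, 0.0268, 0.074], [0.5899, 0.0177, 0.074]]
tray rim corners: [[0.453, 0.196, 0.03], [0.448, 0.085, 0.03], [0.332, 0.096, 0.03], [0.341, 0.205, 0.03]]
board top ends [[0.6728, -0.3736, 0.136], [0.4919, -0.3853, 0.136]] len 0.18126268777574664 mid [ 0.58233782 -0.37944713  0.136     ]
scene [[0.6709, -0.373, 0.136], [0.4937, -0.3856, 0.136]] 0.1775743506069792 [ 0.58228905 -0.37930473  0.136     ]
stand L edge jaw z.042 [[0.6402, -0.3388, 0.042], [0.5043, -0.348, 0.042], [0.6492, -0.361, 0.042], [0.5111, -0.3729, 0.042]]
foot disc c [0.5407 0.3016 0.012 ] post top (171.9, 246.9)
post top for z .15-.2 [(0.1, array([0.5447, 0.3056, 0.1   ])), (0.14, array([0.5376, 0.2928, 0.14  ])), (0.17, array([0.5322, 0.2832, 0.17  ])), (0.2, array([0.5268, 0.2737, 0.2   ]))]
yoke ends z.17 [0.6619 0.296  0.172 ] [0.5916 0.1965 0.172 ]
knob z.25 [0.6165 0.2535 0.25  ] lens [0.6203 0.2401 0.17  ]
knob scene [[0.61325309 0.24915224 0.25      ]]
t 1.45 pos [0.1676 0.55   0.2313] q [1.165 0.377 0.081 1.274 0.    1.461] F [-0.9 -0.5  0.6] g 1.006
[[-0.0, 0.292, 0.957], [0.0, 0.957, -0.292], [-1.0, 0.0, -0.0]]
depth z: capA [ 0.62380292 -0.2135821   0.06748885] capB [ 0.41512474 -0.26254658  0.06926019] board top [ 0.58081536 -0.37860363  0.13627821] knob [0.6151445  0.25130842 0.25720152] post [nan nan nan] [0.54276466 0.30465914 0.10935374] plate [0.4336469  0.02868379 0.01022583]
```

```bash
python3 -m pendant '[0,0,0,-0.132,0,0,0.3, 0,0,0,-0.131,0,0,0.3, 0,-4.29,2.93,0,0,0,0.3, 0,-4.29,2.93,0,0,0,0.3, 0,-4.29,2.93,0,0,0,0.3, 0,-4.29,2.93,0,0,0,0.3, 0,-4.29,2.93,0,0,0,0.3, 0,-4.29,2.93,0,0,0,0.3, 0,-4.29,2.93,0,0,0,0.3, 0,-4.29,2.93,0,0,0,0.3, 0,-4.29,2.93,0,0,0,0.3, 0,-4.29,2.93,0,0,0,0.3, 0,-4.29,2.93,0,0,0,0.3, 0,-4.29,2.93,0,0,0,0.3, 4,0,0,0,0,0,0.3, 4,0,0,0,0,0,0.3, 0,0,0,0,0,0,0.3]'
python3 - <<'E'
from h import *
st(); plan([.502,.0238,.15],down(1.537))
im,d=camera("top"); crop(im,(250,180,380,320),5,"t1"); im,d=camera("scene"); crop(im,(265,180,425,300),5,"s1")
E
```

```text
clock: 3.58
position: [0.4991, 0.024, 0.1486]
orientation: [0.012, 0.71, -0.012, 0.704]
force: [-1.1, -0.4, 0.2]
grip_width: 0.648
t 3.58 pos [0.4991 0.024  0.1486] q [-0.079  0.275 -0.284  1.019  0.    -0.046] F [-1.1 -0.4  0.2] g 0.648
[[-0.007, 0.033, 0.999], [0.001, 0.999, -0.033], [-1.0, 0.0, -0.007]]
shift cm in tool: [-0.14 -0.01  0.29] turn [ 0.001 -0.007 -0.   ] shift cm in target axes: [-0.14 -0.01  0.29]
```

View pics/t1.png

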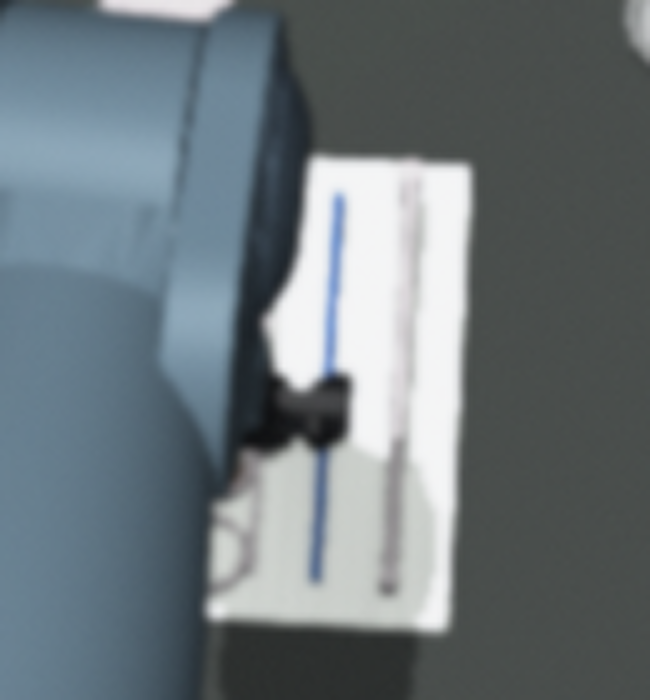

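View pics/s1.png

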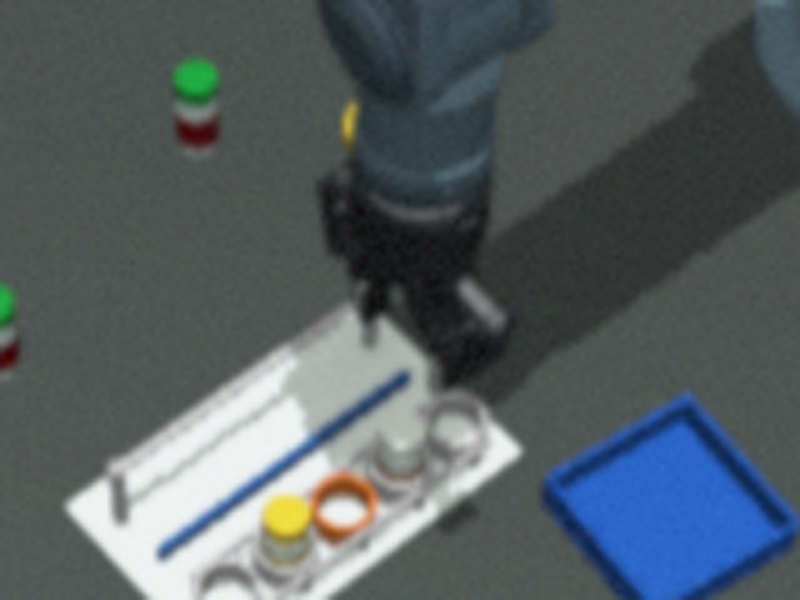

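```bash
python3 -m pendant '[0,0,0.29,0,-0.007,0,0.3, 3,0,0,0,0,0,0.3, 3,0,0,0,0,0,0.3, 3,0,0,0,0,0,0.3, 1.3,0,0,0,0,0,0.3, 0,0,0,0,0,0,0.3, 0,0,0,0,0,0,-1, 0,0,0,0,0,0,-1, 0,0,0,0,0,0,-1,0,0,0,0,0,0,-1,0,0,0,0,0,0,-1]' 40
python3 - <<'E'
from h import *
st()
im,d=camera("scene"); crop(im,(265,200,425,320),5,"s2")
E
```

```text
clock: 5.05
position: [0.5073, 0.0239, 0.0498]
orientation: [0.012, 0.703, -0.012, 0.711]
force: [0.5, 0.6, 6.9]
grip_width: 0.318
t 5.05 pos [0.5073 0.0239 0.0498] q [-0.078  0.37  -0.432  0.758  0.001 -0.046] F [0.5 0.6 6.9] g 0.318
[[0.01, 0.033, 0.999], [-0.0, 0.999, -0.033], [-1.0, 0.0, 0.01]]
```

View pics/s2.png

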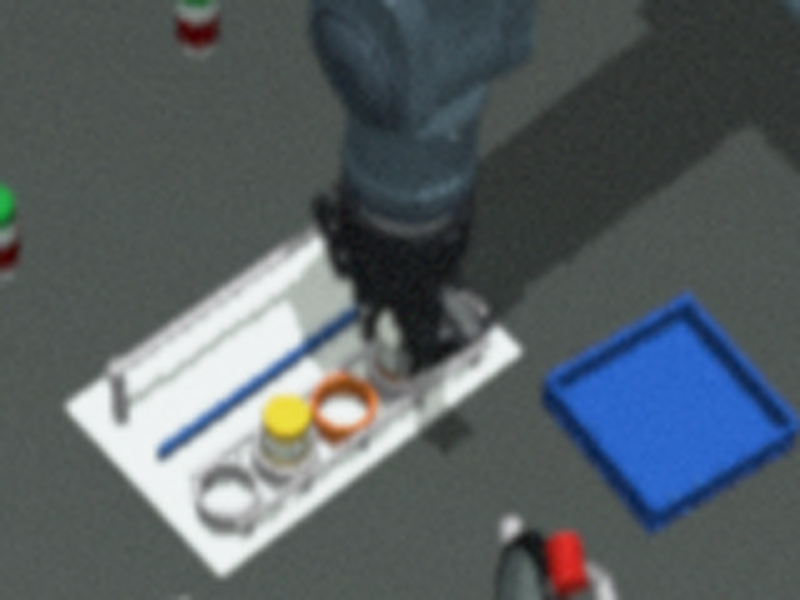

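```bash
python3 -m pendant '[-2,0,0,0,0,0,-1, -3,0,0,0,0,0,-1, -3,0,0,0,0,0,-1, -2,0,0,0,0,0,-1, 0,2.95,-2.92,0,0,0,-1, 0,2.95,-2.92,0,0,0,-1, 0,2.95,-2.92,0,0,0,-1, 0,2.95,-2.92,0,0,0,-1, 0,0,0,0,0,0,-1, 0,0,0,0,0,0,-1]'
python3 - <<'E'
from h import *
st(); plan([.394,.1455,.055],down(1.537))
im,d=camera("scene"); crop(im,(265,180,425,300),5,"s3")
E
```

```text
clock: 6.35
position: [0.3928, 0.1456, 0.1478]
orientation: [0.011, 0.704, -0.012, 0.71]
force: [0.8, 0.3, -0.9]
grip_width: 0.315
t 6.35 pos [0.3928 0.1456 0.1478] q [ 0.205  0.108 -0.497  0.959 -0.002  0.237] F [ 0.8  0.3 -0.9] g 0.315
[[0.008, 0.032, 0.999], [-0.0, 0.999, -0.032], [-1.0, -0.0, 0.008]]
shift cm in tool: [ 9.28 -0.    0.05] turn [0.001 0.008 0.   ] shift cm in target axes: [ 9.28 -0.    0.12]
```

View pics/s3.png

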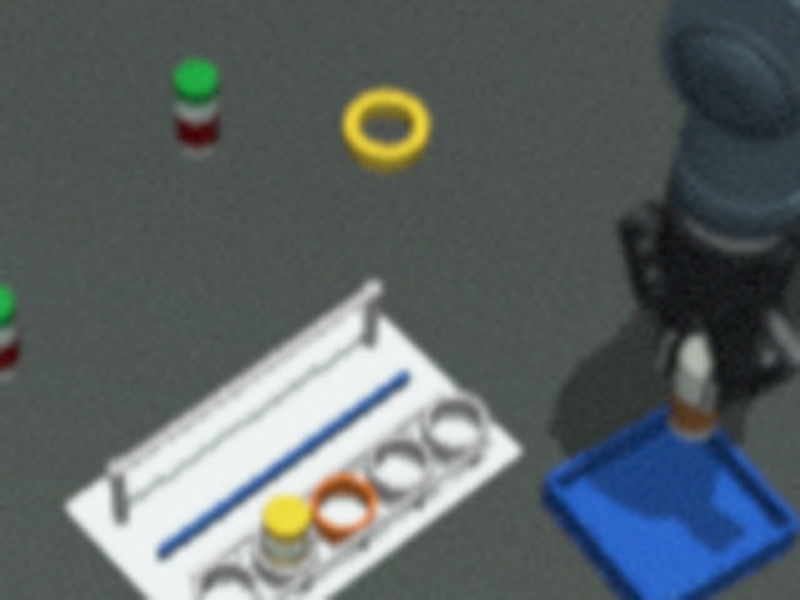

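```bash
python3 -m pendant '[3,0,0,0,0,0,-1, 3,0,0,0,0,0,-1, 2.5,0,0,0,0,0,-1, 1.1,0,0,0,0,0,-1, 0.2,0,0,0,0,0,-1, 0,0,0,0,0,0,-1]'
python3 -c "
from h import *
st()"
```

```text
clock: 7.15
position: [0.3938, 0.1456, 0.0501]
orientation: [0.012, 0.704, -0.012, 0.71]
force: [-0.2, 0.0, 0.1]
grip_width: 0.314
t 7.15 pos [0.3938 0.1456 0.0501] q [ 0.204  0.22  -0.651  0.692 -0.002  0.237] F [-0.2  0.   0.1] g 0.314
[[0.008, 0.033, 0.999], [0.0, 0.999, -0.033], [-1.0, 0.0, 0.008]]
```

```bash
python3 -m pendant '[0.3,0,0,0,0,0,-1, 0,0,0,0,0,0,-1, 0,0,0,0,0,0,-0.1, 0,0,0,0,0,0,0, 0,0,0,0,0,0,0.1, -3,0,0,0,0,0,0.1, -4,0,0,0,0,0,0.1, -5,0,0,0,0,0,0.1, 0,0,0,0,0,0,0.1]'
python3 - <<'E'
from h import *
st(); im,d=camera("scene"); crop(im,(225,170,425,320),4,"s4"); im,d=camera("top"); crop(im,(200,180,450,360),3,"t4")
h=cv2.cvtColor(im,cv2.COLOR_RGB2HSV);m=cv2.inRange(h,(50,120,60),(75,255,255));n,l,s,c=cv2.connectedComponentsWithStats(m);print([(c[i].round(1),s[i,4]) for i in range(1,n)])
E
```

```text
clock: 8.28
position: [0.3953, 0.1464, 0.1702]
orientation: [0.012, 0.702, -0.011, 0.712]
force: [-0.9, 0.1, -0.6]
grip_width: 0.553
t 8.28 pos [0.3953 0.1464 0.1702] q [ 0.205  0.089 -0.456  1.011 -0.002  0.238] F [-0.9  0.1 -0.6] g 0.553
[[0.015, 0.033, 0.999], [0.002, 0.999, -0.033], [-1.0, 0.002, 0.015]]
[(array([389.8, 223.4]), np.int32(112)), (array([411.1, 309.5]), np.int32(123))]
```

View pics/s4.png

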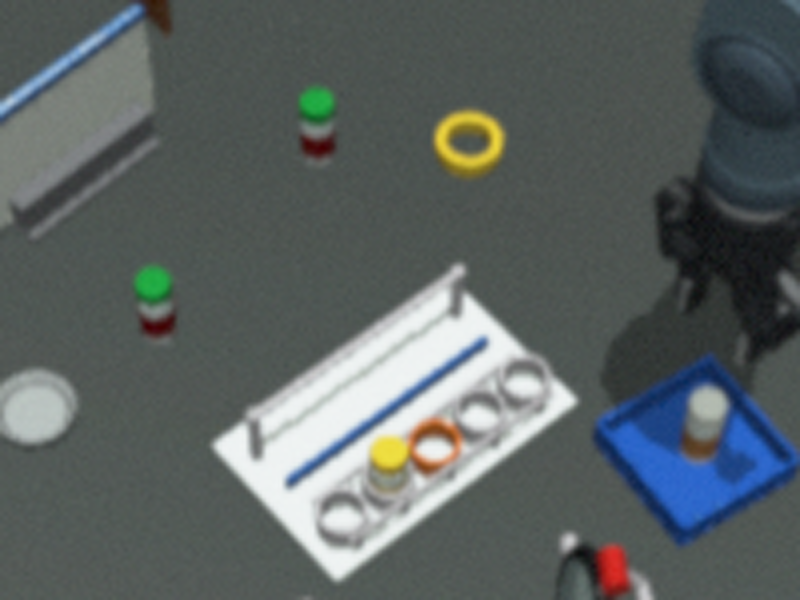

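View pics/t4.png

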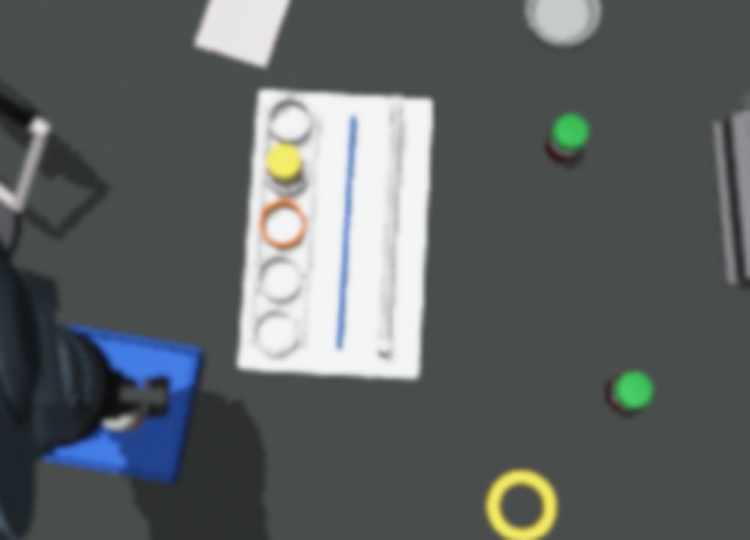

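```bash
python3 -m pendant '[0,-5.12,0.41,0,0.012,0,0.3, 0,-5.12,0.41,0,0,0,0.3, 0,-5.12,0.41,0,0,0,0.3, 0,-5.12,0.41,0,0,0,0.3, 0,-5.12,0.41,0,0,0,0.3, 0,-5.12,0.41,0,0,0,0.3, 0,-5.12,0.41,0,0,0,0.3, 0,-5.12,0.41,0,0,0,0.3, 2.5,0,0,0,0,0,0.3, 2.5,0,0,0,0,0,0.3, 0,0,0,0,0,0,0.3,0,0,0,0,0,0,0.3]'
python3 - <<'E'
from h import *
st(); plan([.4139,-.2645,.043],down(1.537)); im,d=camera("scene"); crop(im,(225,140,385,260),5,"s5")
h=cv2.cvtColor(im,cv2.COLOR_RGB2HSV);m=cv2.inRange(h,(50,120,60),(75,255,255));n,l,s,c=cv2.connectedComponentsWithStats(m);print([(c[i].round(1),s[i,4]) for i in range(1,n)])
E
```

```text
clock: 9.88
position: [0.4108, -0.2643, 0.1161]
orientation: [0.012, 0.709, -0.011, 0.705]
force: [0.1, 0.2, 0.3]
grip_width: 0.656
t 9.88 pos [ 0.4108 -0.2643  0.1161] q [-0.7    0.279 -0.369  0.928 -0.003 -0.667] F [0.1 0.2 0.3] g 0.656
[[-0.006, 0.033, 0.999], [0.001, 0.999, -0.033], [-1.0, 0.001, -0.006]]
shift cm in tool: [ 7.3  -0.02  0.35] turn [ 0.001 -0.006 -0.001] shift cm in target axes: [ 7.31 -0.01  0.31]
[(array([303.8, 195.8]), np.int32(65)), (array([262.9, 240.8]), np.int32(69))]
```

View pics/s5.png

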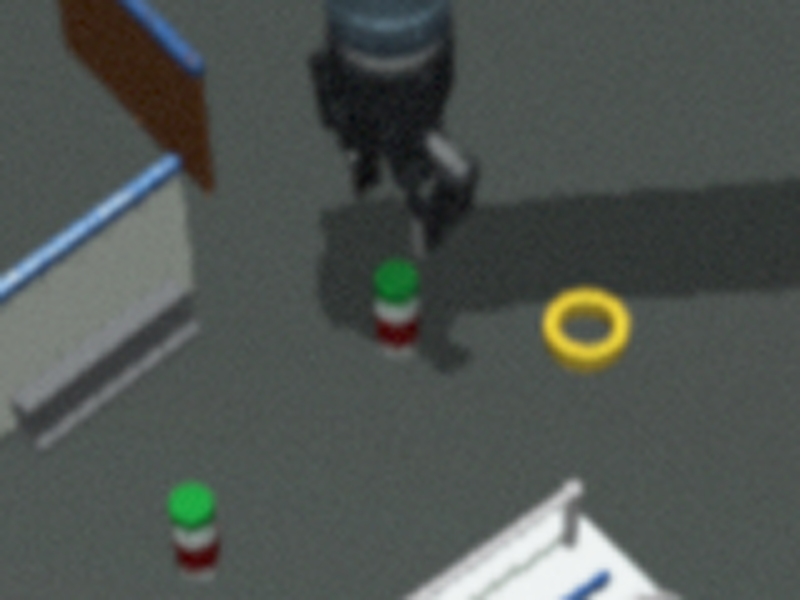

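```bash
python3 -m pendant '[2.5,0,0.3,0,0,0,0.3, 2.5,0,0,0,0,0,0.3, 2,0,0,0,0,0,0.3, 0.3,0,0,0,0,0,0.3, 0,0,0,0,0,0,0.3, 0,0,0,0,0,0,-1, 0,0,0,0,0,0,-1, 0,0,0,0,0,0,-1,0,0,0,0,0,0,-1,0,0,0,0,0,0,-1]' 40
python3 - <<'E'
from h import *
st();
E
```

```text
clock: 11.18
position: [0.4147, -0.2653, 0.0443]
orientation: [0.011, 0.708, -0.012, 0.706]
force: [0.1, 1.1, 6.6]
grip_width: 0.321
t 11.18 pos [ 0.4147 -0.2653  0.0443] q [-0.696  0.36  -0.465  0.747 -0.003 -0.664] F [0.1 1.1 6.6] g 0.321
[[-0.003, 0.033, 0.999], [-0.001, 0.999, -0.033], [-1.0, -0.001, -0.003]]
```

```bash
python3 -m pendant '[-2,0,0,0,0,0,-1, -4,0,0,0,0,0,-1, -4,0,0,0,0,0,-1, -1,0,0,0,0,0,-1, 0,4.86,0.54,0,0,0,-1, 0,4.86,0.54,0,0,0,-1, 0,4.86,0.54,0,0,0,-1, 0,4.86,0.54,0,0,0,-1, 0,4.86,0.54,0,0,0,-1, 0,4.86,0.54,0,0,0,-1, 0,0,0,0,0,0,-1, 3,0,0,0,0,0,-1, 2.7,0,0,0,0,0,-1, 0,0,0,0,0,0,-1, 0,0,0,0,0,0,-1]'
python3 - <<'E'
from h import *
st(); plan([.4569,.0253,.052],down(1.537)); im,d=camera("scene"); crop(im,(305,200,405,300),6,"s6"); im,d=camera("top"); crop(im,(260,230,360,330),6,"t6")
E
```

```text
clock: 13.05
position: [0.4561, 0.0248, 0.0966]
orientation: [0.012, 0.709, -0.012, 0.705]
force: [-0.1, 0.4, 0.0]
grip_width: 0.319
t 13.05 pos [0.4561 0.0248 0.0966] q [-0.084  0.239 -0.48   0.857 -0.    -0.05 ] F [-0.1  0.4  0. ] g 0.319
[[-0.005, 0.034, 0.999], [-0.0, 0.999, -0.034], [-1.0, -0.0, -0.005]]
shift cm in tool: [4.46 0.05 0.1 ] turn [-0.    -0.005  0.   ] shift cm in target axes: [4.46 0.05 0.08]
```

View pics/s6.png

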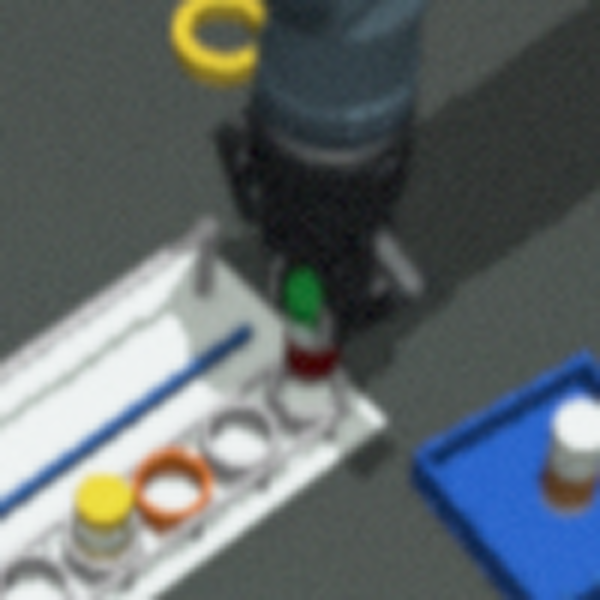

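View pics/t6.png

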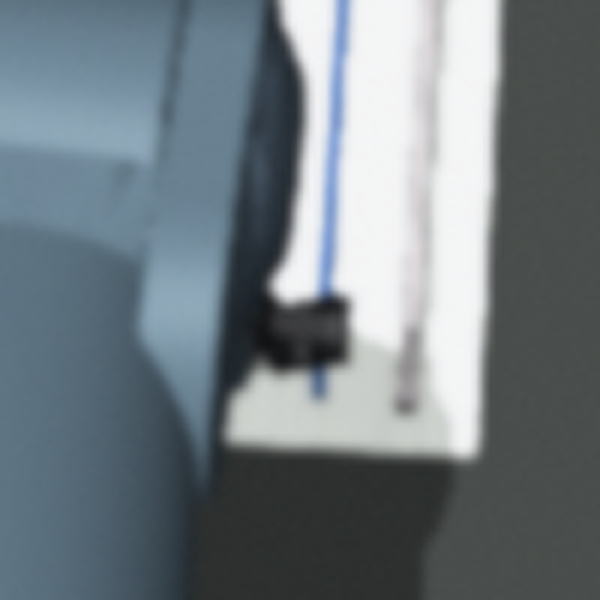

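```bash
cat >> h.py <<'E'
def circ(n,c,r,z,N=40):
    a=np.linspace(0,2*np.pi,N); return proj(n,np.c_[c[0]+r*np.cos(a),c[1]+r*np.sin(a),0*a+z])
def over(im,box,s,name,curves):
    l,t,r,b=box; c=cv2.resize(im[t:b,l:r,::-1],None,fx=s,fy=s,interpolation=cv2.INTER_CUBIC)
    for p,col in curves: cv2.polylines(c,[np.int32((p-[l,t]+.5)*s)],False,col,1)
    cv2.imwrite(f"pics/{name}.png",c)
E
python3 - <<'E'
from h import *
im,d=camera("scene"); p=sense()["position"]; z0=p[2]-.0443
o=(.4569,.0253); m=(.5469,.0223)
over(im,(315,230,395,300),8,"s7",[(circ("scene",p,.014,z0),(255,255,0)),(circ("scene",p,.014,z0+.066),(255,255,0)),(circ("scene",o,.02,.038),(255,0,255)),(circ("scene",m,.02,.038),(255,0,255)),(circ("scene",o,.016,.008),(0,255,0))])
E
```

```text
(no output)
```

View pics/s7.png

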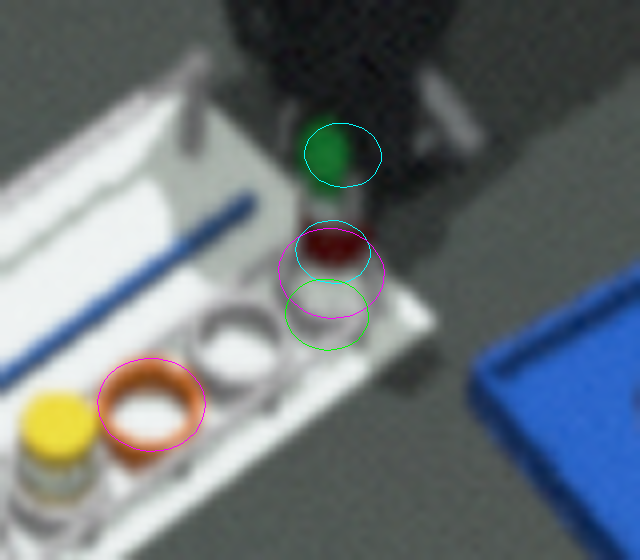

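```bash
python3 -m pendant '[0,0.05,0.1,0,0,0,-1, 1,0,0,0,0,0,-1, 0.8,0,0,0,0,0,-1, 0.6,0,0,0,0,0,-1, 0,0,0,0,0,0,-1]'
python3 -m pendant '[0.6,0,0,0,0,0,-1, 0.6,0,0,0,0,0,-1, 0.6,0,0,0,0,0,-1, 0,0,0,0,0,0,-1]'
```

```text
clock: 13.82
position: [0.4562, 0.026, 0.0714]
orientation: [0.012, 0.709, -0.012, 0.705]
force: [0.1, 0.2, -1.2]
grip_width: 0.317
clock: 14.32
position: [0.4562, 0.0261, 0.0536]
orientation: [0.012, 0.709, -0.011, 0.705]
force: [-0.1, 0.5, -0.3]
grip_width: 0.316
```

Clean insertion. Release and lift.

```bash
python3 -m pendant '[0.1,0,0,0,0,0,-1, 0,0,0,0,0,0,-0.2, 0,0,0,0,0,0,-0.1, 0,0,0,0,0,0,0, 0,0,0,0,0,0,0, -2,0,0,0,0,0,0.1, -3,0,0,0,0,0,0.1, -4,0,0,0,0,0,0.3, 0,-4,0,0,0,0,0.3,0,-5,0,0,0,0,0.3,0,-5,0,0,0,0,0.3, 0,0,0,0,0,0,0.3]'
python3 - <<'E'
from h import *
st(); plan([.6231,-.2143,.15],down(1.537)); im,d=camera("top"); crop(im,(250,170,450,320),4,"t8")
h=cv2.cvtColor(im,cv2.COLOR_RGB2HSV);m=cv2.inRange(h,(50,120,60),(75,255,255));n,l,s,c=cv2.connectedComponentsWithStats(m);print([(c[i].round(1),s[i,4]) for i in range(1,n)])
E
```

```text
clock: 15.82
position: [0.453, -0.1168, 0.1434]
orientation: [0.013, 0.708, -0.014, 0.706]
force: [-0.2, 1.3, 0.2]
grip_width: 0.647
t 15.82 pos [ 0.453  -0.1168  0.1434] q [-0.387  0.215 -0.378  0.982 -0.002 -0.349] F [-0.2  1.3  0.2] g 0.647
[[-0.004, 0.038, 0.999], [-0.001, 0.999, -0.038], [-1.0, -0.001, -0.004]]
shift cm in tool: [-0.73 -9.09 17.37] turn [-0.004 -0.004  0.001] shift cm in target axes: [-0.66 -9.17 17.33]
[(array([390.5, 221.4]), np.int32(64)), (array([289.7, 288.9]), np.int32(88))]
```

View pics/t8.png

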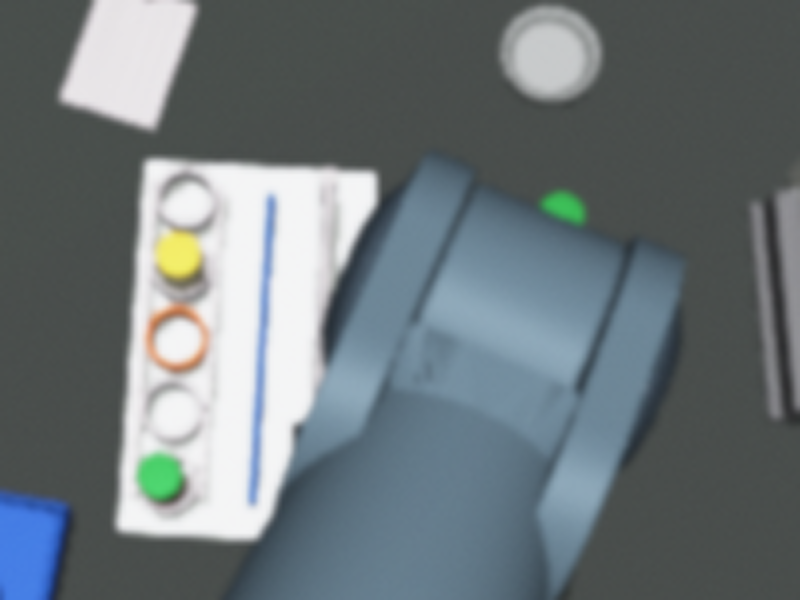

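```bash
python3 -m pendant '[0,-2.29,4.33,0,0,0,0.3, 0,-2.29,4.33,0,0,0,0.3, 0,-2.29,4.33,0,0,0,0.3, 0,-2.29,4.33,0,0,0,0.3, 1.5,0,0,0,0,0,0.3, 1.5,0,0,0,0,0,0.3, 0,0,0,0,0,0,0.3, 0,0,0,0,0,0,0.3]'
python3 - <<'E'
from h import *
st(); plan([.6231,-.2143,.043],down(1.537)); im,d=camera("scene"); crop(im,(205,170,365,290),5,"s9")
h=cv2.cvtColor(im,cv2.COLOR_RGB2HSV);m=cv2.inRange(h,(50,120,60),(75,255,255));n,l,s,c=cv2.connectedComponentsWithStats(m);print([(c[i].round(1),s[i,4]) for i in range(1,n)])
E
```

```text
clock: 16.88
position: [0.6217, -0.2102, 0.1126]
orientation: [0.012, 0.709, -0.011, 0.705]
force: [0.3, -0.0, -0.3]
grip_width: 0.653
t 16.88 pos [ 0.6217 -0.2102  0.1126] q [-0.422  0.6    0.128  1.105 -0.002 -0.39 ] F [ 0.3 -0.  -0.3] g 0.653
[[-0.006, 0.032, 0.999], [0.001, 0.999, -0.032], [-1.0, 0.0, -0.006]]
shift cm in tool: [ 6.96 -0.4   0.19] turn [ 0.002 -0.006 -0.   ] shift cm in target axes: [ 6.96 -0.4   0.15]
[(array([262.7, 240.9]), np.int32(67)), (array([357.1, 258.1]), np.int32(68))]
```

View pics/s9.png

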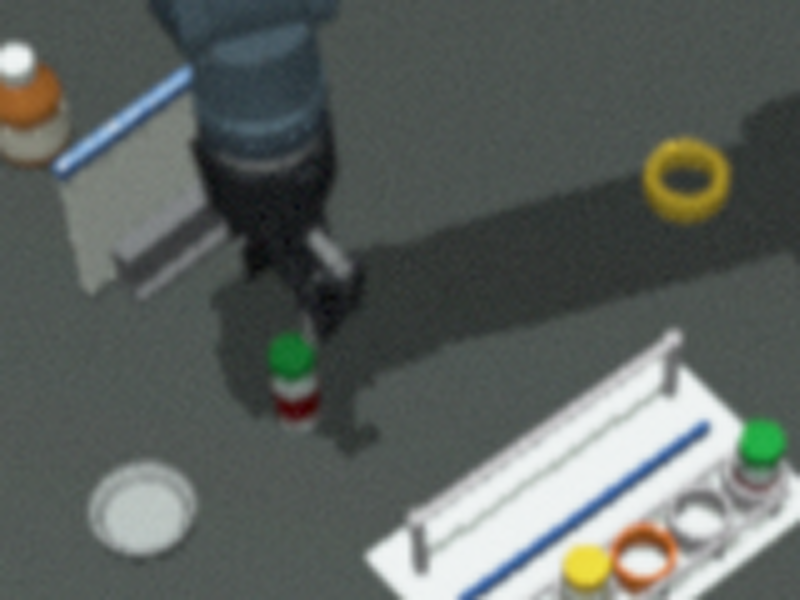

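```bash
python3 -m pendant '[0,-0.4,0.2,0,0,0,0.3, 2.5,0,0,0,0,0,0.3, 2.5,0,0,0,0,0,0.3, 1.9,0,0,0,0,0,0.3, 0,0,0,0,0,0,0.3, 0,0,0,0,0,0,-1, 0,0,0,0,0,0,-1, 0,0,0,0,0,0,-1,0,0,0,0,0,0,-1,0,0,0,0,0,0,-1]' 40
python3 - <<'E'
from h import *
st(); plan([.5019,.0238,.16],down(1.537));
E
```

```text
clock: 18.18
position: [0.6253, -0.2157, 0.0448]
orientation: [0.011, 0.708, -0.012, 0.706]
force: [-0.2, -0.0, 5.7]
grip_width: 0.318
t 18.18 pos [ 0.6253 -0.2157  0.0448] q [-0.427  0.655  0.043  0.961 -0.002 -0.394] F [-0.2 -0.   5.7] g 0.318
[[-0.002, 0.033, 0.999], [-0.001, 0.999, -0.033], [-1.0, -0.001, -0.002]]
shift cm in tool: [-11.52  23.52 -13.14] turn [ 0.001 -0.002  0.001] shift cm in target axes: [-11.52  23.52 -13.14]
```

```bash
python3 -m pendant '[-2,0,0,0,0,0,-1, -4,0,0,0,0,0,-1, -4,0,0,0,0,0,-1, -1.5,0,0,0,0,0,-1, 0,4.7,-2.63,0,0,0,-1, 0,4.7,-2.63,0,0,0,-1, 0,4.7,-2.63,0,0,0,-1, 0,4.7,-2.63,0,0,0,-1, 0,4.7,-2.63,0,0,0,-1,0,0,0,0,0,0,-1, 3,0,0,0,0,0,-1, 3.2,0,0,0,0,0,-1, 0,0,0,0,0,0,-1, 0,0,0,0,0,0,-1]'
python3 - <<'E'
from h import *
st(); plan([.5019,.0238,.0528],down(1.537)); im,d=camera("scene")
p=sense()["position"]; z0=p[2]-.0448
o=(.5019,.0238); m=(.5469,.0223)
over(im,(295,220,395,300),8,"s10",[(circ("scene",p,.014,z0),(255,255,0)),(circ("scene",p,.014,z0+.066),(255,255,0)),(circ("scene",o,.02,.038),(255,0,255)),(circ("scene",m,.02,.038),(255,0,255)),(circ("scene",(.4569,.0253),.014,.074),(0,255,0))])
E
```

```text
clock: 19.92
position: [0.5012, 0.0234, 0.0974]
orientation: [0.012, 0.709, -0.012, 0.705]
force: [-0.3, 0.1, -0.6]
grip_width: 0.317
t 19.93 pos [0.5012 0.0234 0.0974] q [-0.08   0.32  -0.364  0.891 -0.    -0.046] F [-0.3  0.1 -0.6] g 0.317
[[-0.005, 0.034, 0.999], [0.0, 0.999, -0.034], [-1.0, -0.0, -0.005]]
shift cm in tool: [4.46 0.04 0.09] turn [ 0.    -0.005  0.   ] shift cm in target axes: [4.46 0.04 0.07]
```

View pics/s10.png

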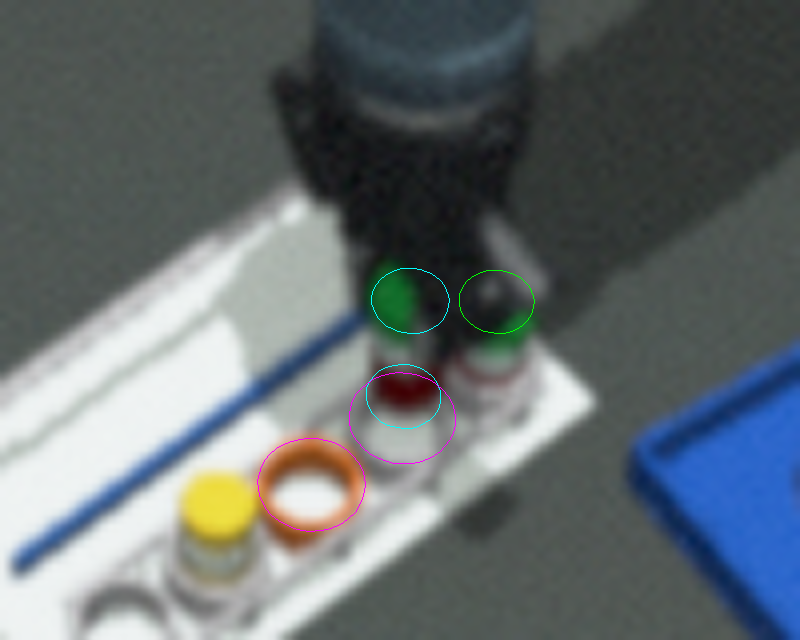

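```bash
python3 -m pendant '[0,0.04,0.15,0,0,0,-1, 1,0,0,0,0,0,-1, 0.8,0,0,0,0,0,-1, 0.6,0,0,0,0,0,-1, 0,0,0,0,0,0,-1]'
python3 -m pendant '[0.6,0,0,0,0,0,-1, 0.6,0,0,0,0,0,-1, 0.7,0,0,0,0,0,-1, 0,0,0,0,0,0,-1]'
```

```text
clock: 20.6
position: [0.5016, 0.0243, 0.0722]
orientation: [0.012, 0.709, -0.012, 0.705]
force: [0.8, -0.8, -0.8]
grip_width: 0.315
clock: 21.1
position: [0.5016, 0.0244, 0.0534]
orientation: [0.012, 0.709, -0.011, 0.705]
force: [0.7, -0.0, -0.7]
grip_width: 0.317
```

```bash
python3 -m pendant '[0.1,0,0,0,0,0,-1, 0,0,0,0,0,0,-0.2, 0,0,0,0,0,0,-0.1, 0,0,0,0,0,0,0, 0,0,0,0,0,0,0, -2,0,0,0,0,0,0.1, -3,0,0,0,0,0,0.1, -4,0,0,0,0,0,-0.2, -5,0,0,-0.098,0,0,-0.2, 0,-4,1,0,0,0,-0.2,0,-5,1,0,0,0,-0.2,0,-5,1,0,0,0,-0.2, 0,-5,1,0,0,0,-0.2, 0,-5,1,0,0,0,-0.2, 0,-5,1,0,0,0,-0.2, 0,0,0,0,0,0,-0.2]'
python3 - <<'E'
from h import *
st(); plan([.5823,-.3795,.19],down(1.635)); im,d=camera("top"); crop(im,(260,180,420,330),4,"t11")
h=cv2.cvtColor(im,cv2.COLOR_RGB2HSV);m=cv2.inRange(h,(50,120,60),(75,255,255));n,l,s,c=cv2.connectedComponentsWithStats(m);print([(c[i].round(1),s[i,4]) for i in range(1,n)])
im,d=camera("scene"); crop(im,(265,210,405,310),5,"s11")
E
```

```text
clock: 23.1
position: [0.5818, -0.2648, 0.1916]
orientation: [-0.022, 0.708, 0.021, 0.705]
force: [0.4, 0.9, -1.0]
grip_width: 0.399
t 23.1 pos [ 0.5818 -0.2648  0.1916] q [-0.525  0.528  0.213  1.26  -0.003 -0.586] F [ 0.4  0.9 -1. ] g 0.399
[[-0.005, -0.061, 0.998], [-0.0, 0.998, 0.061], [-1.0, -0.0, -0.005]]
shift cm in tool: [  0.16 -11.45  -0.64] turn [-0.003 -0.005  0.   ] shift cm in target axes: [  0.16 -11.45  -0.68]
[(array([291.1, 270.6]), np.int32(81)), (array([289.7, 288.9]), np.int32(88))]
```

View pics/t11.png

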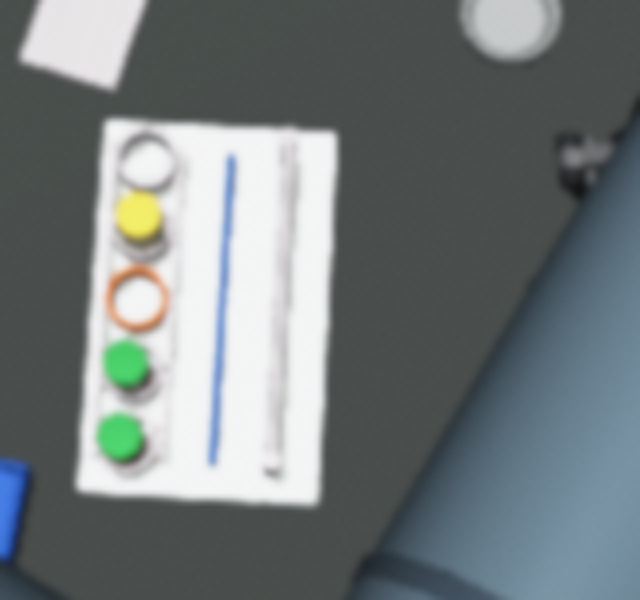

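View pics/s11.png

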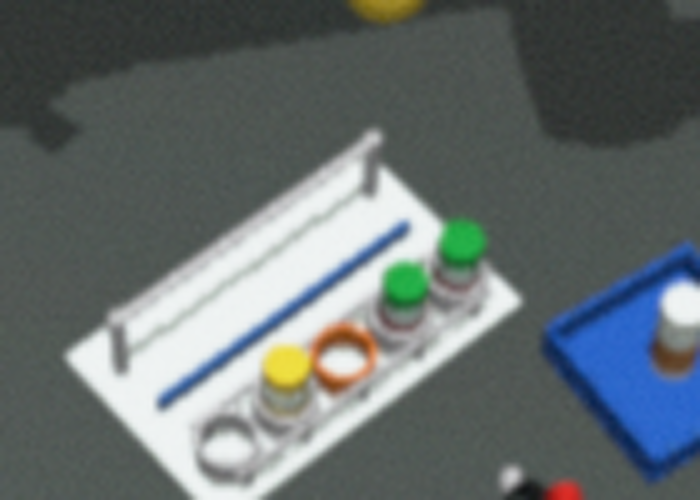

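```bash
python3 -m pendant '[0,-3.82,-0.23,0,0,0,-0.2, 0,-3.82,-0.23,0,0,0,-0.2, 0,-3.82,-0.22,0,0,0,-0.2, 2,0,0,0,0,0,-0.2, 0,0,0,0,0,0,-0.2, 0,0,0,0,0,0,-0.2]'
python3 - <<'E'
from h import *
st(); plan([.5823,-.3795,.10],down(1.635)); im,d=camera("scene"); crop(im,(190,120,310,240),5,"s12");im,d=camera("top"); crop(im,(410,170,530,320),4,"t12")
E
```

```text
clock: 23.95
position: [0.5822, -0.3745, 0.1732]
orientation: [-0.023, 0.708, 0.024, 0.705]
force: [0.0, -0.5, 0.8]
grip_width: 0.401
t 23.95 pos [ 0.5822 -0.3745  0.1732] q [-0.662  0.653  0.38   1.302 -0.003 -0.729] F [ 0.  -0.5  0.8] g 0.401
[[-0.005, -0.067, 0.998], [0.001, 0.998, 0.067], [-1.0, 0.001, -0.005]]
shift cm in tool: [ 7.32 -0.51  0.01] turn [ 0.003 -0.005 -0.001] shift cm in target axes: [ 7.32 -0.5  -0.02]
```

View pics/s12.png

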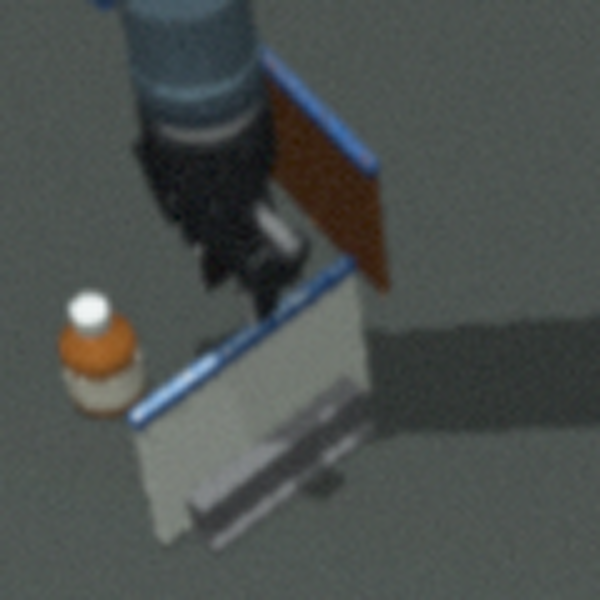

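View pics/t12.png

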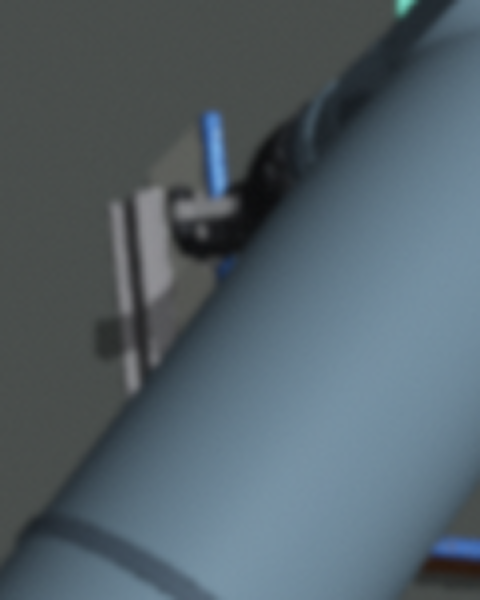

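```bash
python3 -m pendant '[0,-0.5,0,0,0,0,-0.1, 1.5,0,0,0,0,0,-0.1, 2,0,0,0,0,0,-0.1, 2,0,0,0,0,0,-0.1, 1.7,0,0,0,0,0,-0.1, 0,0,0,0,0,0,-0.1]'
python3 -m pendant '[0,0,0,0,0,0,-0.6, 0,0,0,0,0,0,-1, 0,0,0,0,0,0,-1, 0,0,0,0,0,0,-1,0,0,0,0,0,0,-1,0,0,0,0,0,0,-1]' 60
python3 - <<'E'
from h import *
st(); im,d=camera("scene"); crop(im,(190,120,310,240),5,"s13")
E
```

```text
clock: 24.8
position: [0.5804, -0.3798, 0.0976]
orientation: [-0.022, 0.71, 0.024, 0.704]
force: [-0.2, -0.1, -0.4]
grip_width: 0.447
clock: 25.55
position: [0.5824, -0.3805, 0.1014]
orientation: [-0.023, 0.708, 0.024, 0.705]
force: [-1.1, 4.7, 5.3]
grip_width: 0.088
t 25.55 pos [ 0.5824 -0.3805  0.1014] q [-0.669  0.687  0.254  1.142 -0.002 -0.735] F [-1.1  4.7  5.3] g 0.088
[[-0.004, -0.066, 0.998], [0.001, 0.998, 0.066], [-1.0, 0.001, -0.004]]
```

View pics/s13.png

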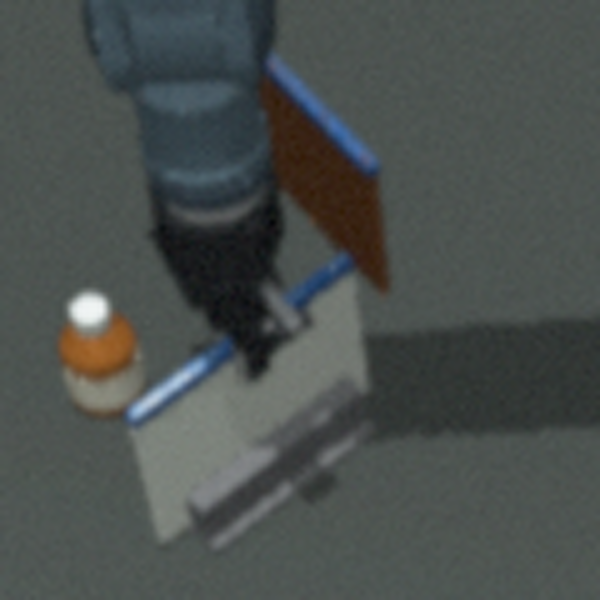

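```bash
python3 -m pendant '[-1,0,0,0,0,0,-1, -2,0,0,0,0,0,-1, -3,0,0,0,0,0,-1, -3,0,0,0,0,0,-1, -3,0,0,0,0,0,-1,-1,0,0,0,0,0,-1, 0,0,0,0,0,0,-1]'
python3 - <<'E'
from h import *
st(); im,d=camera("scene"); crop(im,(190,100,330,240),5,"s14")
E
```

```text
clock: 26.48
position: [0.5829, -0.3817, 0.2307]
orientation: [-0.023, 0.708, 0.023, 0.705]
force: [0.1, 0.0, -1.9]
grip_width: 0.086
t 26.48 pos [ 0.5829 -0.3817  0.2307] q [-0.669  0.661  0.543  1.455 -0.004 -0.734] F [ 0.1  0.  -1.9] g 0.086
[[-0.004, -0.065, 0.998], [-0.001, 0.998, 0.065], [-1.0, -0.001, -0.004]]
```

View pics/s14.png

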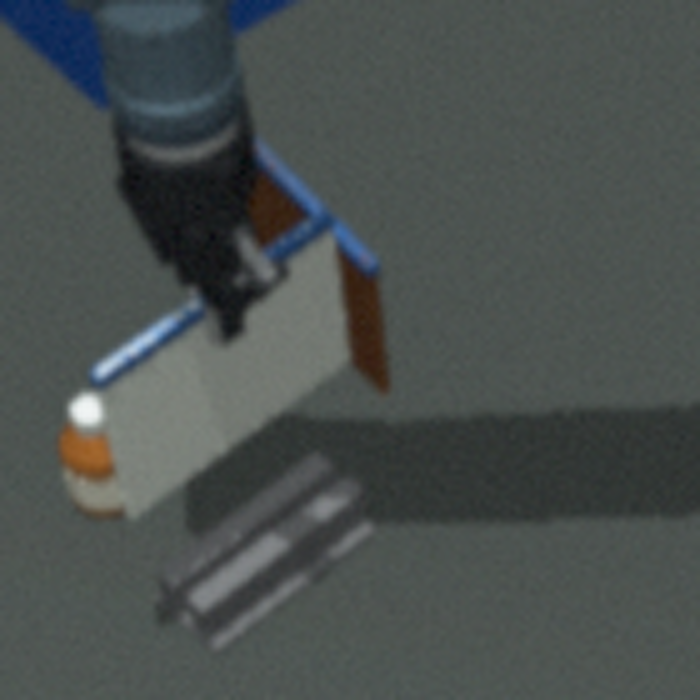

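```bash
python3 -m pendant '[0,0,0,0.05,0,0,-1, 0,0,0,0.049,0,0,-1, 0,4.51,-0.7,0,0,0,-1, 0,4.51,-0.7,0,0,0,-1, 0,4.51,-0.7,0,0,0,-1, 0,4.51,-0.7,0,0,0,-1, 0,4.51,-0.7,0,0,0,-1, 0,4.51,-0.7,0,0,0,-1, 0,4.51,-0.7,0,0,0,-1, 0,0,0,0,0,0.11,-1, 0,0,0,0,0,0.11,-1, 0,0,0,0,0,0,-1, 0,0,0,0,0,0,-1]'
python3 - <<'E'
from h import *
s,Rm=st(); th=.22; yaw=-.0337
ux=np.array([np.cos(yaw),np.sin(yaw),0]); uy=np.array([-ux[1],ux[0],0]); ez=np.array([0,0,1.])
u=-np.sin(th)*uy+np.cos(th)*ez; n=np.cos(th)*uy+np.sin(th)*ez
Rt=np.c_[-u,n,ux]; print(np.round(np.cross(-u,n)-ux,3))
T=np.array([.5469,.0223,0])-.0858*uy+.104*ez; print(T); plan(T,Rt)
im,d=camera("scene"); crop(im,(245,140,405,300),5,"s15"); im,d=camera("top"); crop(im,(260,150,420,330),4,"t15")
E
```

```text
clock: 28.15
position: [0.5438, -0.0637, 0.2298]
orientation: [0.09, 0.704, 0.065, 0.702]
force: [0.2, 0.6, -0.7]
grip_width: 0.08
t 28.15 pos [ 0.5438 -0.0637  0.2298] q [-0.35   0.368  0.044  1.322  0.206 -0.324] F [ 0.2  0.6 -0.7] g 0.08
[[0.001, 0.035, 0.999], [0.217, 0.975, -0.034], [-0.976, 0.217, -0.007]]
[ 0. -0. -0.]
[ 0.54400909 -0.06345128  0.104     ]
shift cm in tool: [12.29 -2.71  0.1 ] turn [-0.002 -0.006  0.001] shift cm in target axes: [12.29 -2.72  0.02]
```

View pics/s15.png

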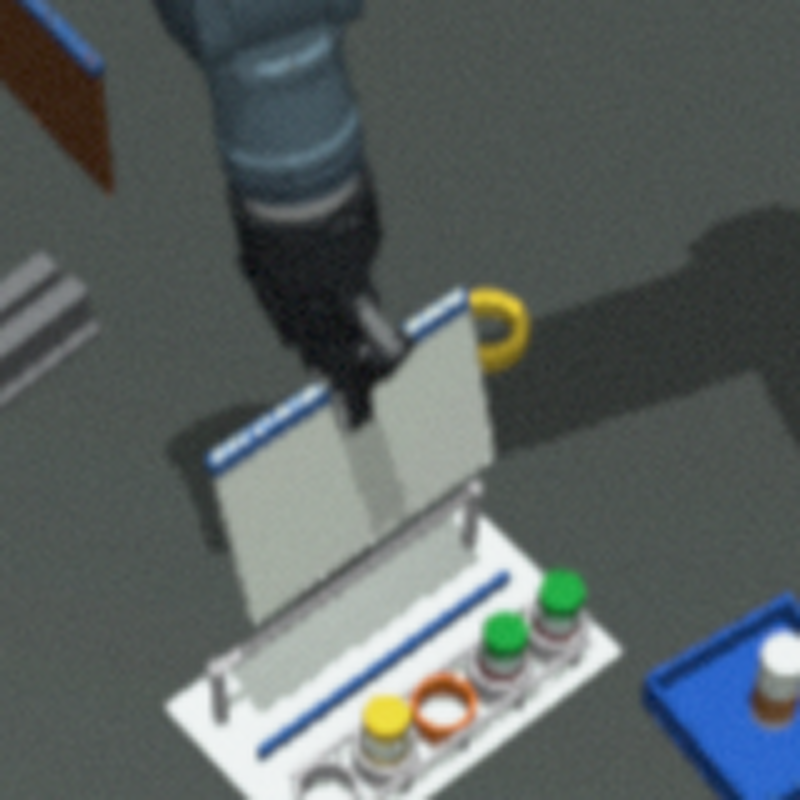

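View pics/t15.png

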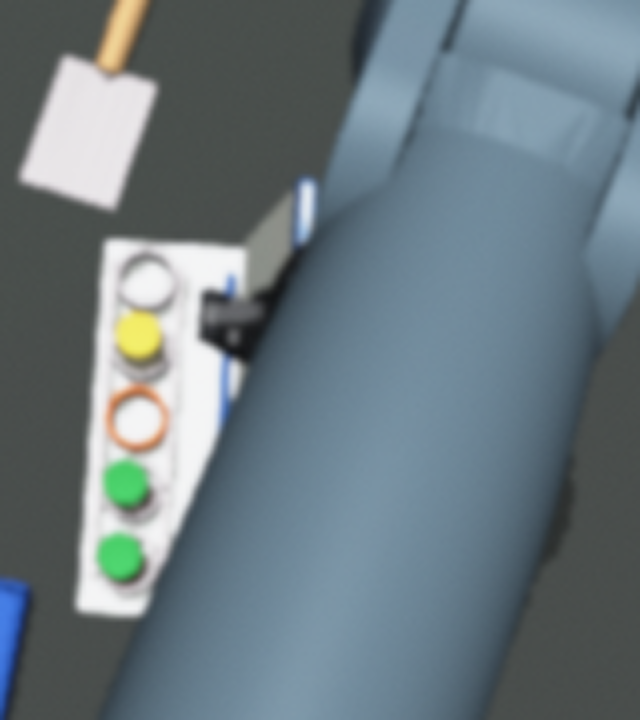

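```bash
python3 -m pendant '[1.9,-0.42,0.02,0,0,0,-1, 1.9,-0.42,0.02,0,0,0,-1, 1.9,-0.42,0.02,0,0,0,-1, 1.9,-0.42,0.02,0,0,0,-1, 1.8,-0.4,0.02,0,0,0,-1, 0,0,0,0,0,0,-1]'
python3 - <<'E'
from h import *
s,Rm=st(); th=.22; yaw=-.0337
ux=np.array([np.cos(yaw),np.sin(yaw),0]); uy=np.array([-ux[1],ux[0],0]); ez=np.array([0,0,1.])
u=-np.sin(th)*uy+np.cos(th)*ez; n=np.cos(th)*uy+np.sin(th)*ez
Rt=np.c_[-u,n,ux]
T=np.array([.5469,.0223,0])-.0858*uy+.104*ez; plan(T,Rt)
ac=-Rm[:,0]; O=s["position"]-.0954*ac
f=[O+sx*.09*Rm[:,2]+.004*Rm[:,1] for sx in(-1,1)]; b=[O+sx*.09*Rm[:,2]+.130*ac for sx in(1,-1)]
ro=np.array([.5469,.0223,0]); L=lambda x,y,z: ro+ux*x+uy*y+ez*z
im,d=camera("scene"); over(im,(265,180,385,290),7,"s16",[(proj("scene",f+b+f[:1]),(0,255,255)),(proj("scene",[L(-.1,-.05,.02),L(.1,-.05,.02),L(.1,-.056,.02),L(-.1,-.056,.02)]),(255,0,255)),(proj("scene",[L(-.1,-.0895,.069),L(.1,-.0895,.069)]),(0,255,0))])
E
```

```text
clock: 29.0
position: [0.5437, -0.0626, 0.1333]
orientation: [0.09, 0.704, 0.066, 0.701]
force: [-0.7, -0.3, -2.0]
grip_width: 0.083
t 29.0 pos [ 0.5437 -0.0626  0.1333] q [-0.349  0.418 -0.138  1.092  0.207 -0.323] F [-0.7 -0.3 -2. ] g 0.083
[[-0.0, 0.034, 0.999], [0.219, 0.975, -0.033], [-0.976, 0.219, -0.008]]
shift cm in tool: [ 2.84 -0.72  0.06] turn [-0.001 -0.008 -0.   ] shift cm in target axes: [ 2.84 -0.72  0.04]
```

View pics/s16.png

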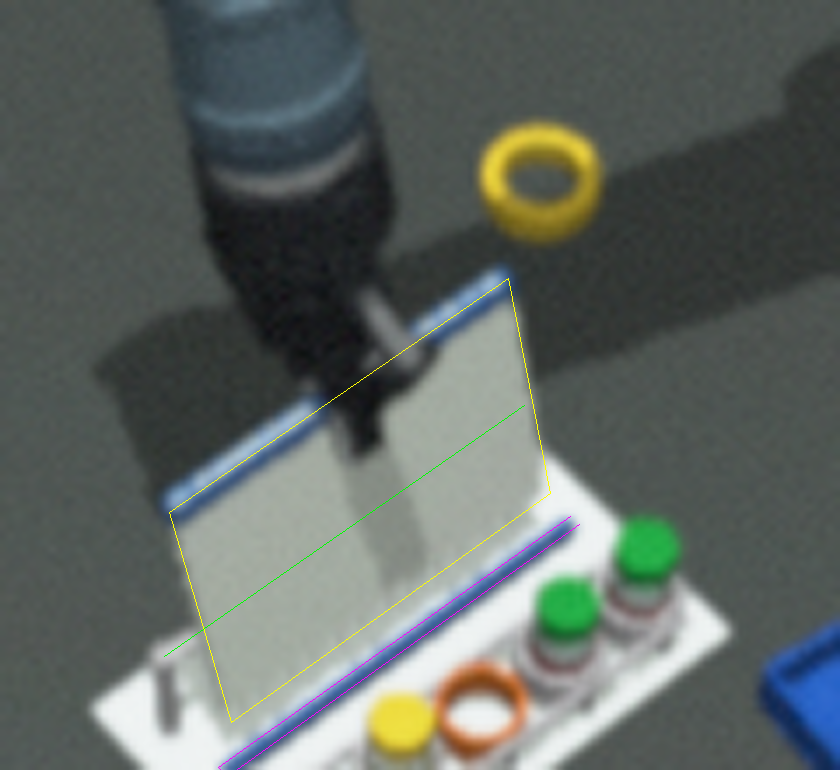

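```bash
python3 -m pendant '[1,-0.25,0.02,0,0,0,-1, 1,-0.25,0.02,0,0,0,-1, 0.4,-0.1,0,0,0,0,-1, 0,0,0,0,0,0,-1]'
python3 -m pendant '[0.2,-0.05,0,0,0,0,-1, 0.2,-0.05,0,0,0,0,-1, 0,0,0,0,0,0,-1]'
```

```text
clock: 29.55
position: [0.5447, -0.0641, 0.1092]
orientation: [0.09, 0.703, 0.066, 0.702]
force: [0.4, 0.3, -1.7]
grip_width: 0.085
clock: 29.92
position: [0.545, -0.0643, 0.1055]
orientation: [0.09, 0.703, 0.066, 0.702]
force: [0.7, -0.1, -1.0]
grip_width: 0.086
```

```bash
python3 -m pendant '[0,-0.21,0,0,0,0.03,-1, 0,-0.21,0,0,0,0.03,-1, 0.15,0,0,0,0,0,-1, 0,0,0,0,0,0,-1]'
python3 -m pendant '[0.1,0,0,0,0,0,-1, 0.1,0,0,0,0,0,-1, 0,0,0,0,0,0,-1]'
python3 - <<'E'
from h import *
s,Rm=st(); yaw=-.0337
ux=np.array([np.cos(yaw),np.sin(yaw),0]); uy=np.array([-ux[1],ux[0],0])
O=s["position"]+.0954*Rm[:,0]; r=O-[.5469,.0223,0]; print("foot rack",r@ux,r@uy,r[2],"th",np.arcsin(Rm[2,1]))
im,d=camera("scene"); crop(im,(265,180,385,290),6,"s17")
E
```

```text
clock: 30.42
position: [0.5449, -0.0683, 0.1029]
orientation: [0.111, 0.7, 0.086, 0.7]
force: [-0.2, -0.1, -1.6]
grip_width: 0.087
clock: 30.8
position: [0.5448, -0.0673, 0.1011]
orientation: [0.111, 0.7, 0.087, 0.7]
force: [0.0, -0.4, -1.1]
grip_width: 0.084
t 30.8 pos [ 0.5448 -0.0673  0.1011] q [-0.387  0.464 -0.167  1.043  0.26  -0.366] F [ 0.  -0.4 -1.1] g 0.084
[[0.004, 0.034, 0.999], [0.276, 0.96, -0.034], [-0.961, 0.276, -0.005]]
foot rack 0.000464478969389197 -0.06322563559259667 0.00944444981269639 th 0.28000282988787023
```

View pics/s17.png

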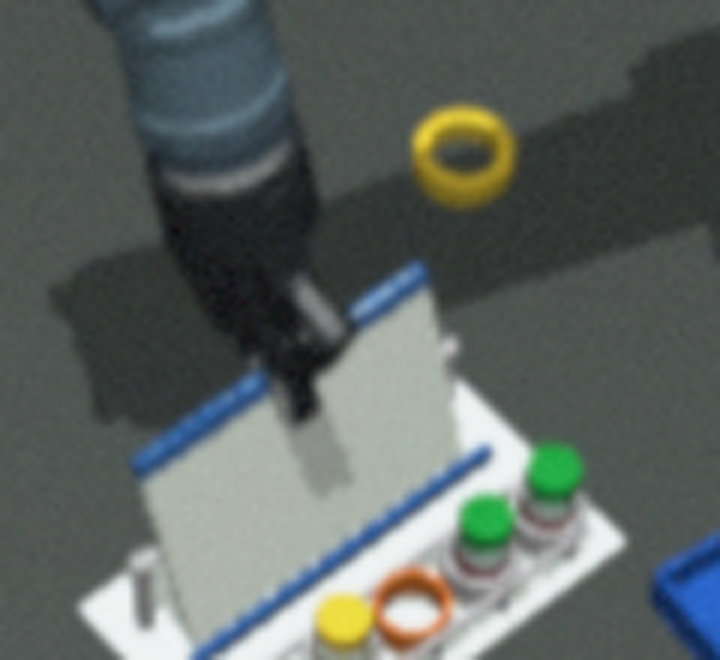

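```bash
python3 -m pendant '[0.1,0,0,0,0,0,-1, 0,0,0,0,0,0,-1, 0,0,0,0,0,0,-0.7, 0,0,0,0,0,0,-0.5, 0,0,0,0,0,0,-0.3, 0,0,0,0,0,0,-0.2, 0,0,0,0,0,0,-0.2, -1,0,0,0,0,0,-0.2, -2,0,0,0,0,0,-0.2, -3,0,0,0,0,0,-0.2, -4,0,0,0,0,0,-0.2, 0,0,0,0,0,-0.14,-0.2, 0,0,0,0,0,-0.14,-0.2, 0,0,0,0,0,0,-0.2]'
python3 - <<'E'
from h import *
st()
im,d=camera("scene"); crop(im,(265,180,425,290),5,"s18"); im,d=camera("top"); crop(im,(260,150,420,330),4,"t18")
E
```

```text
clock: 32.6
position: [0.5449, -0.093, 0.1978]
orientation: [0.011, 0.708, -0.011, 0.706]
force: [0.0, 0.1, -0.1]
grip_width: 0.4
t 32.6 pos [ 0.5449 -0.093   0.1978] q [-0.284  0.346 -0.052  1.176 -0.    -0.253] F [ 0.   0.1 -0.1] g 0.4
[[-0.003, 0.03, 1.0], [0.0, 1.0, -0.03], [-1.0, 0.0, -0.003]]
```

View pics/s18.png

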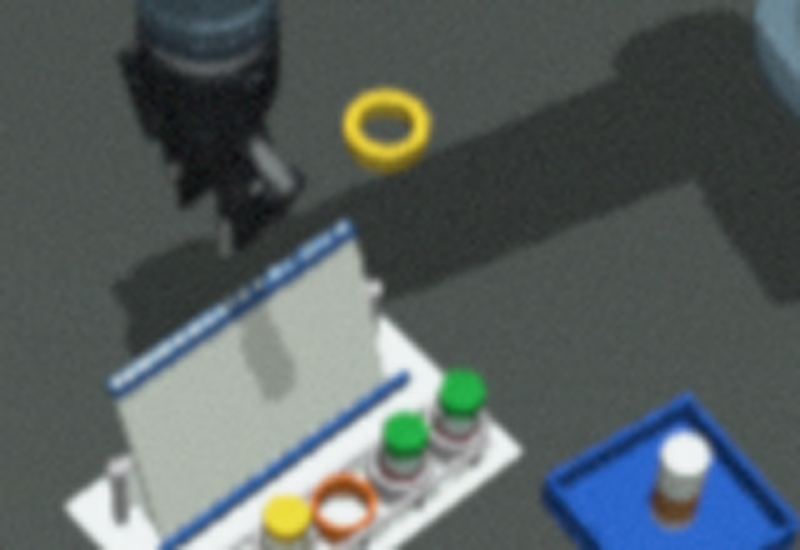

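View pics/t18.png

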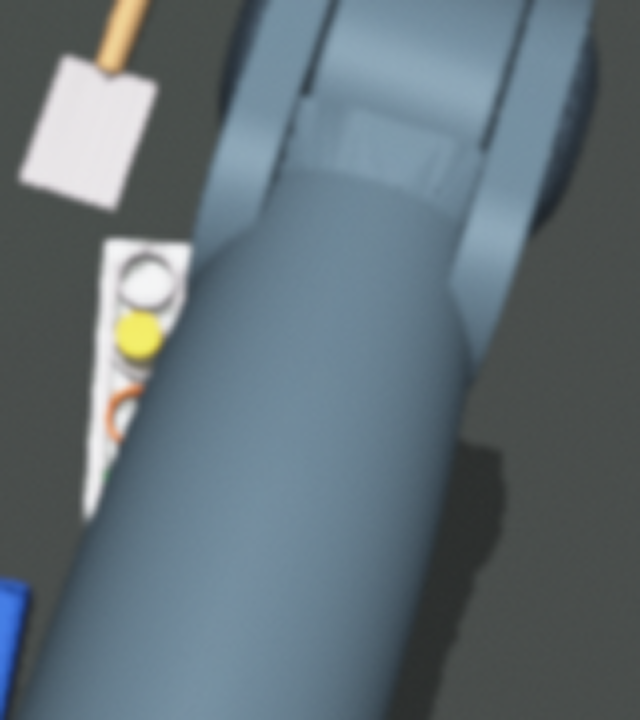

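```bash
python3 -m pendant '[-3.7,0,0,0,0,0,-0.1, -3.7,0,0,0,0,0,-0.1, -3.7,0,0,0,0,0,-0.1, 0,0,0,0.18,0,0,-0.1, 0,0,0,0.18,0,0,-0.1, 0,0,0,0.18,0,0,-0.1, 0,4.69,-1.81,0,0,0,-0.1, 0,4.69,-1.81,0,0,0,-0.1, 0,4.69,-1.81,0,0,0,-0.1, 0,4.69,-1.81,0,0,0,-0.1, 0,4.69,-1.81,0,0,0,-0.1, 0,4.69,-1.81,0,0,0,-0.1, 0,4.69,-1.81,0,0,0,-0.1, 0,0,0,0,0,0,-0.1, 0,0,0,0,0,0,-0.1]'
python3 - <<'E'
from h import *
st(); plan([.6155,.252,.234],down(1.0))
im,d=camera("scene"); crop(im,(305,230,465,370),5,"s19"); im,d=camera("top"); crop(im,(130,130,370,340),3,"t19")
h=cv2.cvtColor(im,cv2.COLOR_RGB2HSV);m=cv2.inRange(h,(105,100,60),(125,255,255));n,l,s,c=cv2.connectedComponentsWithStats(m);print([(c[i].round(1),s[i]) for i in range(1,n) if s[i,4]>20])
E
```

```text
clock: 34.58
position: [0.6173, 0.2484, 0.3064]
orientation: [0.2, 0.68, -0.201, 0.676]
force: [-0.2, -1.0, 0.4]
grip_width: 0.448
t 34.58 pos [0.6173 0.2484 0.3064] q [0.287 0.608 0.646 1.614 0.002 0.862] F [-0.2 -1.   0.4] g 0.448
[[-0.006, 0.544, 0.839], [-0.0, 0.839, -0.544], [-1.0, -0.004, -0.005]]
shift cm in tool: [ 7.24  0.23 -0.31] turn [-0.004 -0.005  0.004] shift cm in target axes: [ 7.24  0.21 -0.34]
[(array([240.1, 314. ]), array([ 213,  288,   55,   54, 2057], dtype=int32)), (array([536. , 307.7]), array([495, 302,  83,  12, 441], dtype=int32)), (array([629.3, 352.6]), array([621, 317,  19, 113, 530], dtype=int32))]
```

View pics/s19.png

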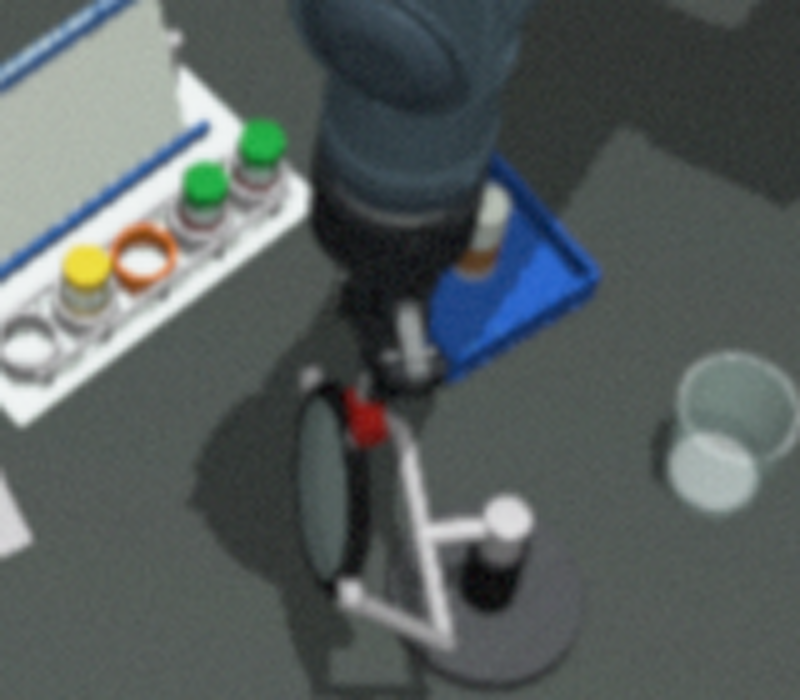

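View pics/t19.png

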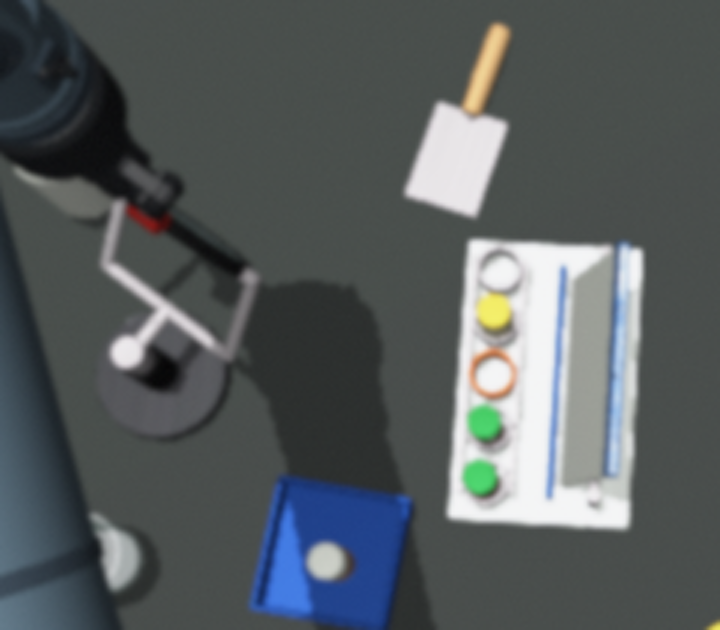

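```bash
python3 -m pendant '[2,0.21,-0.33,0,0,0,-0.1, 2,0,0,0,0,0,-0.1, 1.5,0,0,0,0,0,-0.1, 0,0,0,0,0,0,-0.1]'
python3 - <<'E'
from h import *
st(); plan([.6155,.252,.234],down(1.0))
im,d=camera("scene"); crop(im,(335,260,425,350),7,"s20")
E
```

```text
clock: 35.17
position: [0.6142, 0.2514, 0.2513]
orientation: [0.2, 0.681, -0.202, 0.675]
force: [-0.6, 0.5, 0.6]
grip_width: 0.449
t 35.17 pos [0.6142 0.2514 0.2513] q [0.292 0.584 0.46  1.455 0.002 0.868] F [-0.6  0.5  0.6] g 0.449
[[-0.008, 0.544, 0.839], [-0.0, 0.839, -0.544], [-1.0, -0.005, -0.006]]
shift cm in tool: [1.73 0.13 0.09] turn [-0.005 -0.006  0.005] shift cm in target axes: [1.73 0.12 0.08]
```

View pics/s20.png

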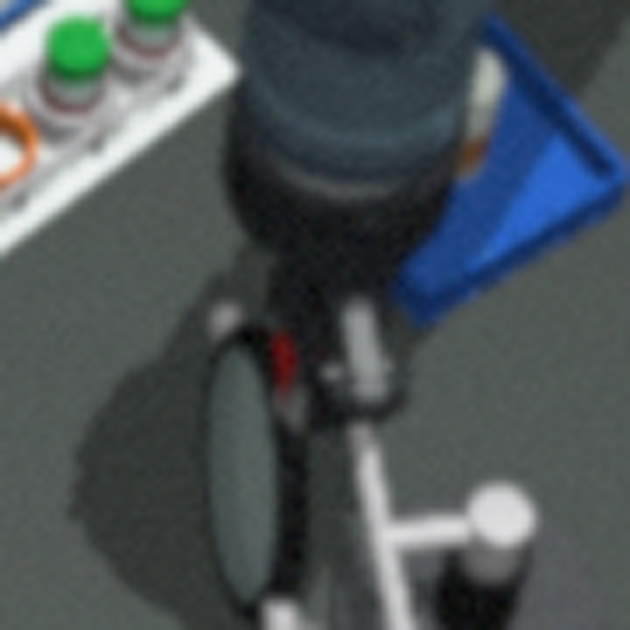

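```bash
python3 -m pendant '[1,0.12,0.08,0,0,0,-0.1, 0.7,0,0,0,0,0,-0.1, 0,0,0,0,0,0,-0.1, 0,0,0,0,0,0,-0.1]'
python3 -m pendant '[0,0,0,0,0,0,-0.4, 0,0,0,0,0,0,-0.7, 0,0,0,0,0,0,-1, 0,0,0,0,0,0,-1]' 30
python3 - <<'E'
from h import *
st()
im,d=camera("scene"); crop(im,(335,260,425,350),7,"s21")
E
```

```text
clock: 35.72
position: [0.6162, 0.2539, 0.2352]
orientation: [0.2, 0.68, -0.2, 0.677]
force: [0.7, 0.6, -0.1]
grip_width: 0.448
clock: 36.22
position: [0.6164, 0.2539, 0.2356]
orientation: [0.2, 0.68, -0.2, 0.677]
force: [0.5, 0.8, 2.4]
grip_width: 0.296
t 36.23 pos [0.6164 0.2539 0.2356] q [0.295 0.585 0.423 1.412 0.002 0.869] F [0.5 0.8 2.4] g 0.296
[[-0.004, 0.543, 0.84], [0.001, 0.84, -0.543], [-1.0, -0.002, -0.004]]
```

View pics/s21.png

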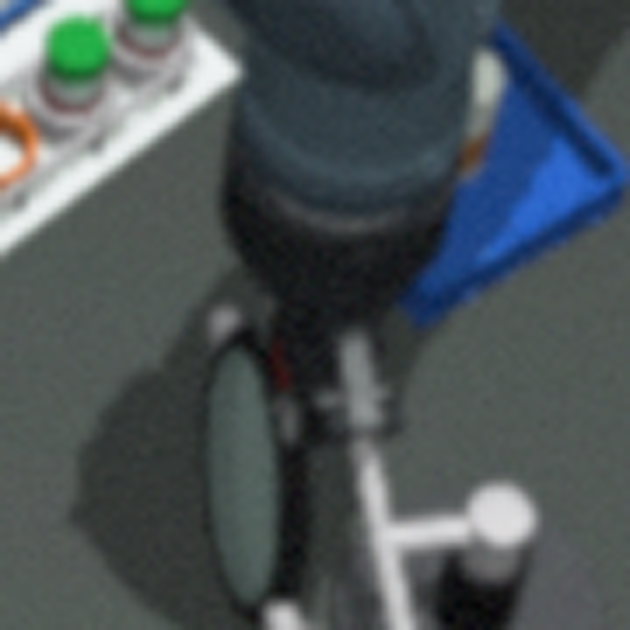

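```bash
python3 -m pendant '[0,-0.85,-0.04,0.098,0,0,-1, 0,-0.85,-0.04,0.098,0,0,-1, 0,-0.85,-0.04,0.098,0,0,-1, 0,-0.85,-0.04,0.098,0,0,-1, 0,-0.85,-0.04,0.098,0,0,-1, 0,0,0,0,0,0,-1]'
python3 - <<'E'
from h import *
st()
im,d=camera("scene"); crop(im,(315,240,445,370),5,"s22")
im,d=camera("top"); crop(im,(130,150,290,290),5,"t22")
E
```

```text
clock: 37.02
position: [0.5848, 0.2254, 0.2356]
orientation: [0.358, 0.612, -0.359, 0.608]
force: [-2.7, 1.3, 3.8]
grip_width: 0.294
t 37.02 pos [0.5848 0.2254 0.2356] q [0.265 0.493 0.27  1.353 0.003 1.328] F [-2.7  1.3  3.8] g 0.294
[[-0.006, 0.874, 0.487], [0.001, 0.487, -0.874], [-1.0, -0.004, -0.004]]
```

View pics/s22.png

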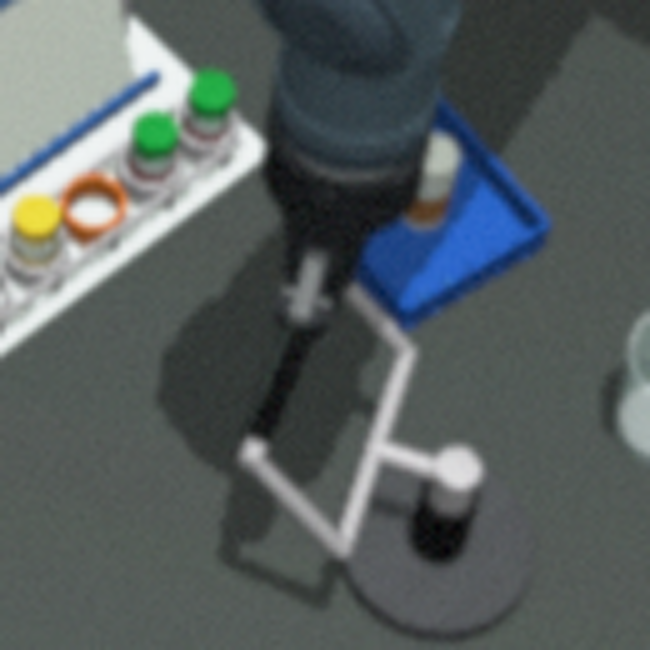

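View pics/t22.png

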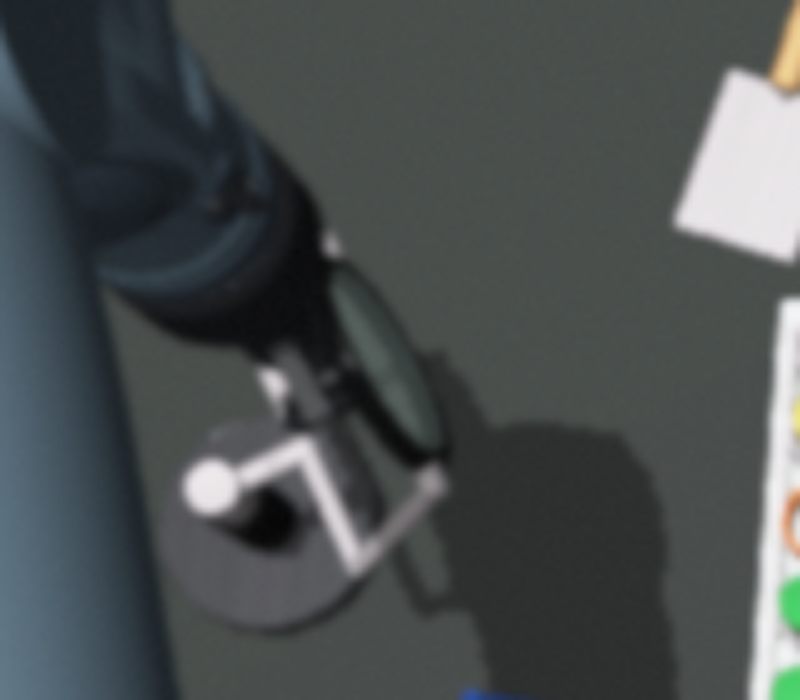

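```bash
python3 -m pendant '[0,-0.85,-0.04,0.098,0,0,-1, 0,-0.85,-0.04,0.098,0,0,-1, 0,-0.85,-0.04,0.098,0,0,-1, 0,-0.85,-0.04,0.098,0,0,-1, 0,-0.85,-0.04,0.096,0,0,-1, 0,0,0,0,0,0,-1]'
python3 - <<'E'
from h import *
s,Rm=st(); p=s["position"]; v=p[:2]-[.5407,.3016]; print("az,rad",np.arctan2(v[1],v[0]),np.hypot(*v))
im,d=camera("scene"); crop(im,(315,240,445,370),5,"s23")
im,d=camera("top"); crop(im,(130,150,290,290),5,"t23")
E
```

```text
clock: 37.88
position: [0.5446, 0.2147, 0.2356]
orientation: [0.494, 0.507, -0.495, 0.504]
force: [-2.9, 3.2, 2.9]
grip_width: 0.299
t 37.88 pos [0.5446 0.2147 0.2356] q [0.266 0.402 0.129 1.302 0.003 1.815] F [-2.9  3.2  2.9] g 0.299
[[-0.005, 1.0, 0.022], [0.001, 0.022, -1.0], [-1.0, -0.005, -0.002]]
az,rad -1.525569298240553 0.08698837924331598
```

View pics/t23.png

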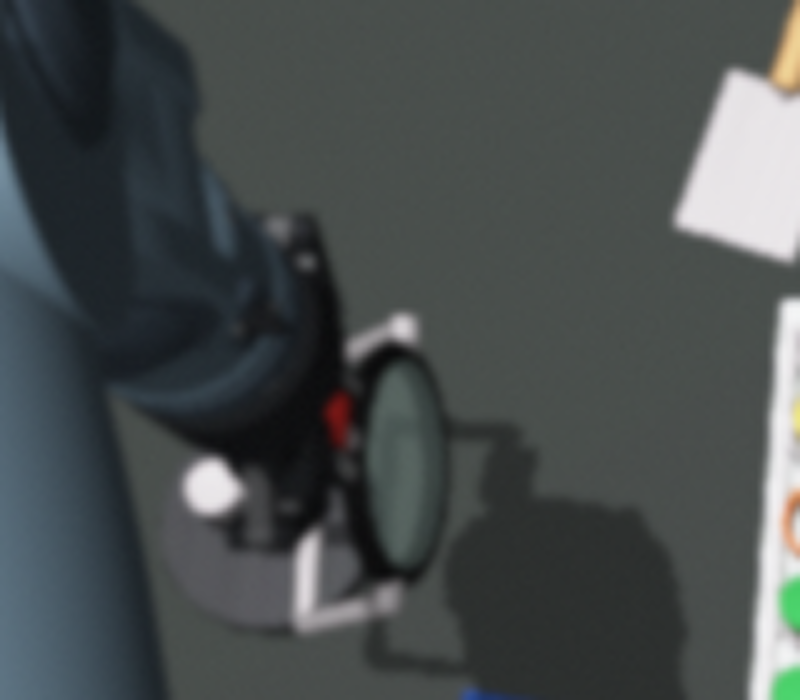

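View pics/s23.png

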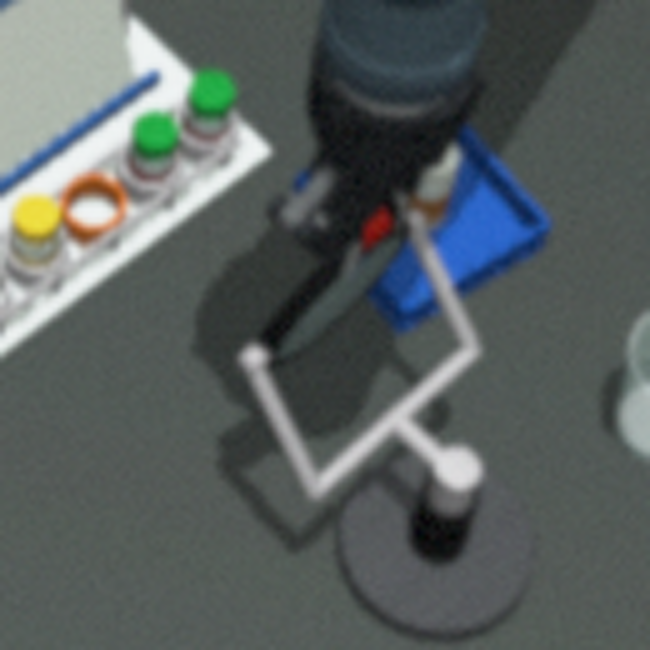

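```bash
python3 -m pendant '[-0.09,-0.03,0.76,0,0,0,-1, -0.02,-0.03,0.78,0,0,0,-1, 0.06,-0.03,0.77,0,0,0,-1, 0.14,-0.03,0.76,0,0,0,-1, 0,0,0,0,0,0,-1]'
python3 -m pendant '[0.2,-0.03,0.74,0,0,0,-1, 0.28,-0.03,0.73,0,0,0,-1, 0.34,-0.03,0.68,0,0,0,-1, 0.41,-0.02,0.65,0,0,0,-1, 0,0,0,0,0,0,-1, 0,0,0,0,0,0,-1]'
python3 - <<'E'
from h import *
s,Rm=st(); p=s["position"]; v=p[:2]-[.5407,.3016]; print("az,rad",np.arctan2(v[1],v[0]),np.hypot(*v))
im,d=camera("scene"); crop(im,(315,240,445,370),5,"s24")
im,d=camera("top"); crop(im,(130,150,290,290),5,"t24")
E
```

```text
clock: 38.6
position: [0.5446, 0.1821, 0.2341]
orientation: [0.494, 0.505, -0.497, 0.503]
force: [1.6, 2.7, -2.3]
grip_width: 0.301
clock: 39.35
position: [0.5436, 0.1542, 0.2223]
orientation: [0.494, 0.505, -0.497, 0.504]
force: [1.4, -0.5, 2.5]
grip_width: 0.299
t 39.35 pos [0.5436 0.1542 0.2223] q [ 1.650e-01  3.640e-01  3.800e-02  1.250e+00 -1.000e-03  1.717e+00] F [ 1.4 -0.5  2.5] g 0.299
[[-0.005, 1.0, 0.018], [-0.002, 0.018, -1.0], [-1.0, -0.005, 0.002]]
az,rad -1.550797175674249 0.14743569921760302
```

View pics/t24.png

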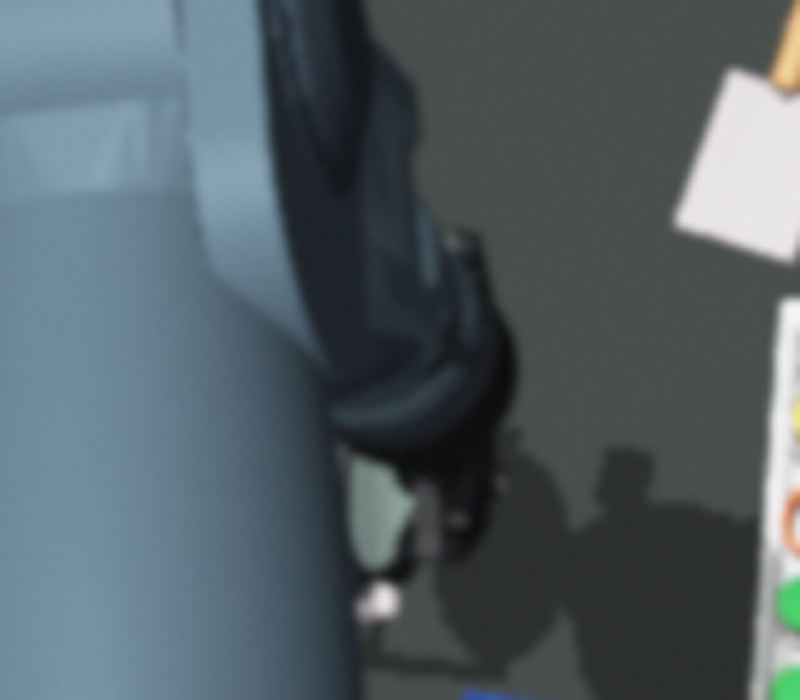

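View pics/s24.png

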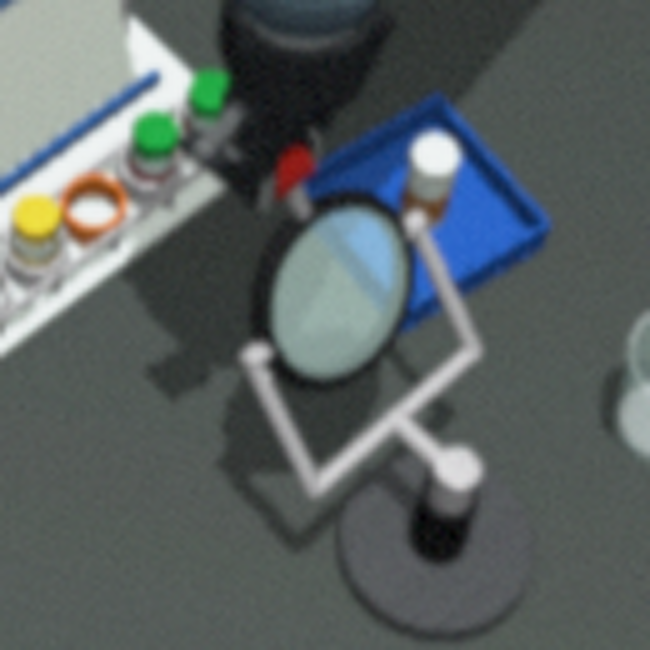

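```bash
python3 -m pendant '[0,0,0,0,0,0,-0.3, 0,0,0,0,0,0,-0.1, 0,0,0,0,0,0,-0.1, -2,0,0,0,0,0,-0.1, -4,0,0,0,0,0,-0.1, -4,0,0,0,0,0,-0.1, 0,-5,0,0,0,0,-0.1, 0,-5,0,0,0,0,-0.1, 0,-4,3,0,0,0,-0.1,0,-2,5,0,0,0,-0.1, 0,0,6,0,0,0,-0.1, 0,0,6,0,0,0,-0.1, 0,0,6,0,0,0,-0.1, 0,0,6,0,0,0,-0.1, 0,0,0,0,0,0,-0.1]'
python3 - <<'E'
from h import *
st()
im,d=camera("scene"); cv2.imwrite("pics/s25f.png",im[:,:,::-1]); crop(im,(265,170,425,330),5,"s25"); np.save("sd.npy",d)
im,d=camera("top"); cv2.imwrite("pics/t25f.png",im[:,:,::-1]); crop(im,(140,170,360,330),3.5,"t25"); np.save("td.npy",d)
print([(r["confidence"],np.round(r["uv"],1)) for n in("lens","knob") for r in tip_of("top",n)])
E
```

```text
clock: 41.32
position: [0.3898, -0.1712, 0.3224]
orientation: [0.495, 0.504, -0.498, 0.502]
force: [-0.3, 0.9, 0.7]
grip_width: 0.452
t 41.33 pos [ 0.3898 -0.1712  0.3224] q [-0.561  0.067 -0.083  1.426 -0.003  0.998] F [-0.3  0.9  0.7] g 0.452
[[-0.006, 1.0, 0.012], [-0.0, 0.012, -1.0], [-1.0, -0.006, 0.0]]
[(0.6, array([210.8, 245.4])), (0.65, array([221.9, 237.9]))]
```

View pics/t25.png

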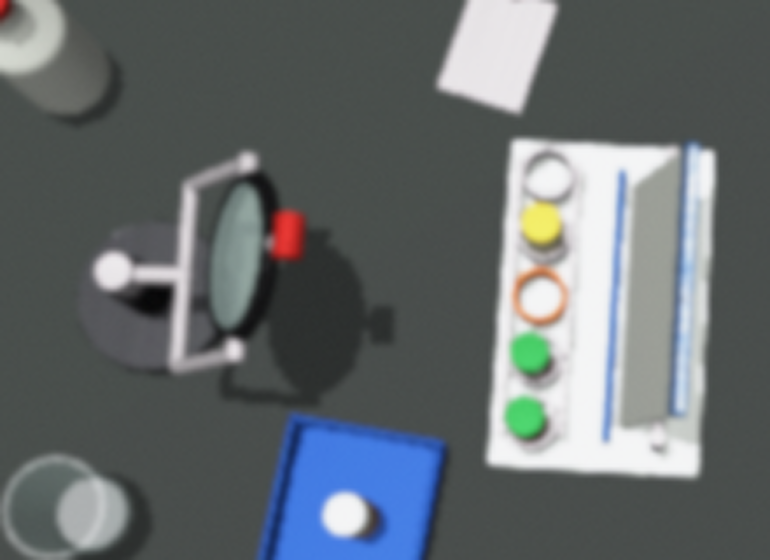

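View pics/s25.png

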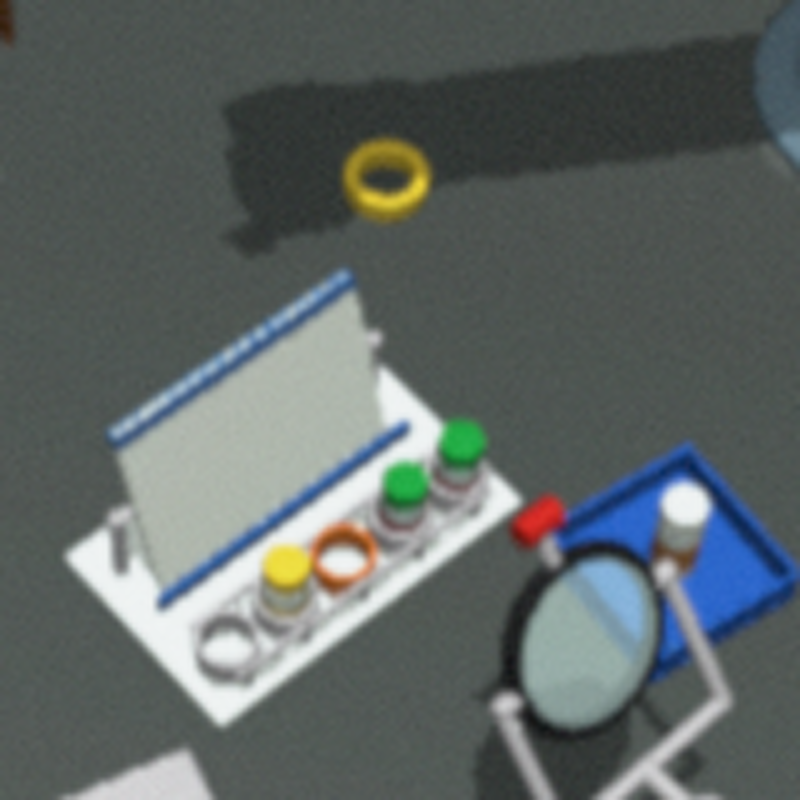

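```bash
python3 - <<'E'
from h import *
t=lambda x,y:(140+x/3.5-.5,170+y/3.5-.5)
e=atz("top",[t(248,160),t(234,349)],.172); mid=e.mean(0); d=e[1]-e[0]; az=np.arctan2(*(np.array([-abs(d[0]),0])[::-1]+0)) 
n=np.array([d[1],-d[0]]); n/=np.linalg.norm(n); n=n if n[1]<0 else -n
print("yoke",e.round(4).tolist(),"mid",mid.round(4),"len",np.linalg.norm(d),"normal az",np.arctan2(n[1],n[0]))
foot=np.array([.5407,.3016]); aim=np.array([.546,.022])
for f in (foot,): v=mid[:2]-f; print("az from foot->mid",np.arctan2(v[1],v[0]),np.hypot(*v)," aim az",np.arctan2(*(aim-f)[::-1]))
v=aim-mid[:2]; c=np.array([-n[1],n[0]]); print("lateral miss using normal mm",1000*v@c,"dist",v@n)
# knob triangulation: two cameras red centroid
im=cv2.imread("pics/t25f.png"); sc=cv2.imread("pics/s25f.png")
R_=[]
for nme,i,box in(("top",im,(200,210,250,260)),("scene",sc,(350,255,400,300))):
    h=cv2.cvtColor(i,cv2.COLOR_BGR2HSV); m=cv2.inRange(h,(0,150,120),(5,255,255)); k=np.zeros_like(m); l,tp,r,b=box;k[tp:b,l:r]=m[tp:b,l:r]; ys,xs=np.nonzero(k); uv=(xs.mean(),ys.mean()); print(nme,uv,len(xs)); o,w=ray(nme,[uv]); R_.append((o,w[0]/np.linalg.norm(w[0])))
A=sum(np.eye(3)-np.outer(w,w) for o,w in R_); b=sum((np.eye(3)-np.outer(w,w))@o for o,w in R_); K=np.linalg.solve(A,b); print("knob",K.round(4),"gap mm",[round(1000*np.linalg.norm((np.eye(3)-np.outer(w,w))@(K-o)),1) for o,w in R_])
out=(K[:2]-mid[:2])@n; print("out",out,"z",K[2]-.17,"tilt",np.arctan2(out,K[2]-.17),"want",np.arctan2(.125,v@n))
# expected centroid for model
E
python3 - <<'E'
from h import *
im=cv2.imread("pics/t25f.png")[:,:,::-1]; sc=cv2.imread("pics/s25f.png")[:,:,::-1]
f=np.array([.5407,.3016]); cur=[[],[]]
for i,(nm,img,box) in enumerate((("top",im,(150,190,260,290)),("scene",sc,(335,260,435,370)))):
    cs=[]
    for az,ta,col in((-1.551,.607,(255,0,255)),):
        o=np.array([np.cos(az),np.sin(az),0]); L=np.array([*f,.17])+.1*o; ly=np.array([-o[1],o[0],0]); lx=np.cos(ta)*o-np.sin(ta)*np.array([0,0,1]); lz=np.sin(ta)*o+np.cos(ta)*np.array([0,0,1])
        a=np.linspace(0,2*np.pi,60)[:,None]
        cs.append((proj(nm,L+.056*(np.cos(a)*ly+np.sin(a)*lz)),col)); k=L+.08*lz
        cs.append((proj(nm,[k+sx*.013*ly+sz*.009*lz for sx,sz in((-1,-1),(-1,1),(1,1),(1,-1),(-1,-1))]),col))
    over(img,box,6,"ov_"+nm,cs)
E
```

```text
yoke [[0.6059, 0.2031, 0.172], [0.4842, 0.2033, 0.172]] mid [0.545  0.2032 0.172 ] len 0.12171444283192098 normal az -1.572459699987541
az from foot->mid -1.5266703144601859 0.09847627486425532  aim az -1.5518429457363148
lateral miss using normal mm 1.2574790225368682 dist 0.1812177404441253
top (np.float64(221.73333333333332), np.float64(236.52380952380952)) 105
scene (np.float64(372.28846153846155), np.float64(273.2307692307692)) 52
knob [0.5432 0.1595 0.243 ] gap mm [np.float64(0.3), np.float64(0.3)]
out 0.043700409997066744 z 0.07298637260166022 tilt 0.5394980543091397 want 0.6038325268150936
```

View pics/ov_top.png

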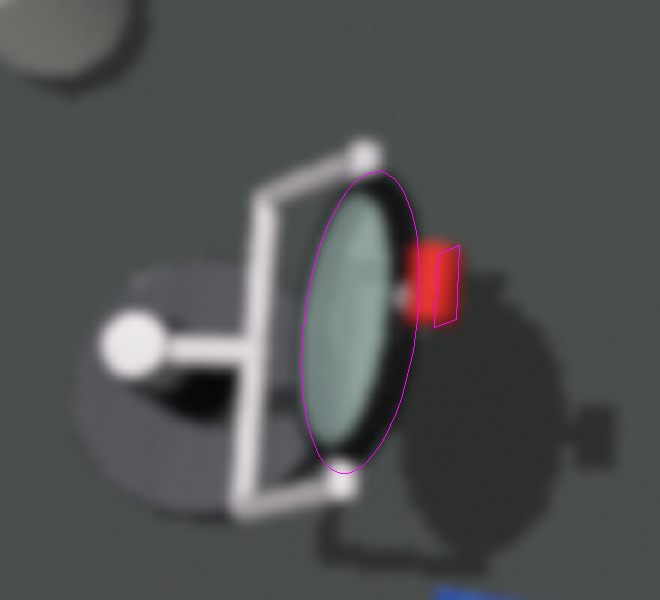

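View pics/ov_scene.png

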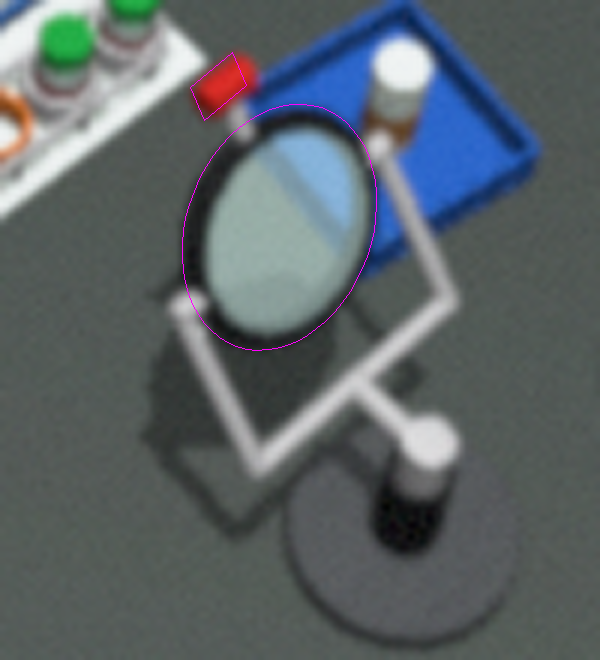

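Run:
```python
from h import *
from scipy.optimize import least_squares
camera("top"); camera("scene")
T={}
for c in("top","scene"):
    for n in("lens","knob","magnifier"):
        r=tip_of(c,n); T[c,n]=[(round(x["confidence"],2),np.round(x["uv"],1).tolist()) for x in r][:2]
    r=regions_of(c,"knob"); print(c,"knob mask",[(round(x["confidence"],2),np.round(x["box"]).tolist()) for x in r][:2])
print(T)
def pts(p):
    fx,fy,az,ta=p; o=np.array([np.cos(az),np.sin(az),0]); L=np.array([fx,fy,.17])+.1*o; lz=np.sin(ta)*o+np.cos(ta)*np.array([0,0,1]); return L,L+.08*lz,o
kt=(221.7,236.5); ks=(372.3,273.2)
def res(p):
    L,k,o=pts(p); ly=np.array([-o[1],o[0],0])
    return np.r_[proj("top",k)[0]-kt,proj("scene",k)[0]-ks,(proj("top",L+.061*ly+[0,0,.003])[0]-(140+248/3.5-.5,170+160/3.5-.5))*.5,(proj("top",L-.061*ly+[0,0,.003])[0]-(140+234/3.5-.5,170+349/3.5-.5))*.5]
s=least_squares(res,[.5407,.3016,-1.55,.6]); print(s.x,s.fun.round(2))
L,k,o=pts(s.x); az,ta=s.x[2:]
ly=np.array([-o[1],o[0],0]);lx=np.cos(ta)*o-np.sin(ta)*np.array([0,0,1]);lz=np.sin(ta)*o+np.cos(ta)*np.array([0,0,1])
for aim in([.546,.022,.045],[.5469,.0223,.045]): a=np.array(aim)-L; print("aim in lens mm",1000*a@lx,1000*a@ly,1000*a@lz)
```

```text
top knob mask [(0.55, [288.0, 230.0, 303.0, 240.0])]
scene knob mask []
{('top', 'lens'): [(0.72, [209.4, 244.6])], ('top', 'knob'): [(0.79, [222.2, 239.2])], ('top', 'magnifier'): [(0.81, [187.5, 253.9])], ('scene', 'lens'): [(0.8, [380.4, 297.2]), (0.63, [332.6, 285.5])], ('scene', 'knob'): [(0.61, [372.3, 274.1])], ('scene', 'magnifier'): [(0.62, [402.0, 352.5])]}
[ 0.54503665  0.30130811 -1.58191446  0.54201163] [ 0.1   0.44 -0.18  1.09  0.49  0.17  0.23  0.26]
aim in lens mm 218.0669393461016 4.068612113696736 -14.600574873368858
aim in lens mm 217.80138145889654 4.965221117831254 -14.760485167746994
```

```bash
python3 -m pendant '[0,2.25,-4.7,0,0,0,-0.1, 0,2.25,-4.7,0,0,0,-0.1, 0,2.25,-4.7,0,0,0,-0.1, 0,2.25,-4.7,0,0,0,-0.1, 0,2.25,-4.7,0,0,0,-0.1, 0,2.25,-4.7,0,0,0,-0.1, 0,2.25,-4.7,0,0,0,-0.1, 2,0,0,0,0,0,-0.1, 2,0,0,0,0,0,-0.1, 0,0,0,0,0,0,-0.1, 0,0,0,0,0,0,-0.1]'
python3 -c "
from h import *
st(); plan([.5432,.1595,.230],down(.0))"
```

```text
clock: 43.4
position: [0.5414, 0.1641, 0.283]
orientation: [0.494, 0.506, -0.496, 0.503]
force: [0.8, -0.2, 0.7]
grip_width: 0.457
t 43.4 pos [0.5414 0.1641 0.283 ] q [1.820e-01 3.560e-01 1.830e-01 1.402e+00 1.000e-03 1.734e+00] F [ 0.8 -0.2  0.7] g 0.457
[[-0.004, 1.0, 0.019], [0.0, 0.019, -1.0], [-1.0, -0.004, -0.001]]
shift cm in tool: [5.3  0.2  0.46] turn [ 0.019 -0.     0.004] shift cm in target axes: [5.3  0.18 0.46]
```

```bash
python3 -m pendant '[1.5,0.2,0.46,0.015,0,0,-0.1, 2,0,0,0,0,0,-0.1, 1.8,0,0,0,0,0,-0.1, 0,0,0,0,0,0,-0.1, 0,0,0,0,0,0,-0.5, 0,0,0,0,0,0,-1, 0,0,0,0,0,0,-1, 0,0,0,0,0,0,-1]' 30
python3 -c "
from h import *
st()"
```

```text
clock: 44.4
position: [0.5437, 0.1595, 0.2305]
orientation: [0.498, 0.502, -0.5, 0.5]
force: [-1.1, -1.0, 6.0]
grip_width: 0.292
t 44.4 pos [0.5437 0.1595 0.2305] q [0.173 0.362 0.057 1.268 0.    1.74 ] F [-1.1 -1.   6. ] g 0.292
[[-0.003, 1.0, 0.004], [-0.0, 0.004, -1.0], [-1.0, -0.003, 0.0]]
```

```bash
python3 -m pendant '[0.13,0.07,0.23,0,0,0,-1, 0.15,0.07,0.23,0,0,0,-1, 0,0,0,0,0,0,-1, 0,0,0,0,0,0,-1]'
python3 -m pendant '[0,0,0,0,0,0,-0.4, 0,0,0,0,0,0,-0.1, 0,0,0,0,0,0,-0.1, -2,0,0,0,0,0,-0.1, -4,0,0,0,0,0,-0.1, -4,0,0,0,0,0,-0.1, 0,-5,0,0,0,0,-0.1, 0,-5,0,0,0,0,-0.1, 0,-4,3,0,0,0,-0.1,0,-2,5,0,0,0,-0.1, 0,0,6,0,0,0,-0.1, 0,0,6,0,0,0,-0.1, 0,0,6,0,0,0,-0.1, 0,0,6,0,0,0,-0.1, 0,0,0,0,0,0,-0.1]'
python3 - <<'E'
from h import *
from scipy.optimize import least_squares
st()
im,_=camera("top"); sc,_=camera("scene"); cv2.imwrite("pics/t30f.png",im[:,:,::-1]); cv2.imwrite("pics/s30f.png",sc[:,:,::-1])
crop(im,(140,170,360,330),3.5,"t30"); crop(sc,(265,170,425,330),5,"s30")
uv=[]
for i,box in((im,(200,210,250,260)),(sc,(350,255,400,300))):
    h=cv2.cvtColor(i,cv2.COLOR_RGB2HSV); m=cv2.inRange(h,(0,150,120),(5,255,255)); l,tp,r,b=box; ys,xs=np.nonzero(m[tp:b,l:r]); uv.append((xs.mean()+l,ys.mean()+tp))
kt,ks=uv; print(uv)
# yoke ends: bright blobs
g=im.min(2); 
for box in((200,205,220,225),(198,260,216,280)):
    l,tp,r,b=box; m=g[tp:b,l:r]>190; ys,xs=np.nonzero(m); print("ball",xs.mean()+l if len(xs) else None,ys.mean()+tp if len(xs) else None,len(xs))
E
```

```text
clock: 44.9
position: [0.5452, 0.1555, 0.228]
orientation: [0.499, 0.502, -0.499, 0.5]
force: [-0.7, -0.0, 6.2]
grip_width: 0.297
clock: 46.78
position: [0.3859, -0.1692, 0.3265]
orientation: [-0.499, -0.501, 0.502, -0.498]
force: [1.5, -0.3, 0.3]
grip_width: 0.453
t 46.77 pos [ 0.3859 -0.1692  0.3265] q [-0.562  0.058 -0.082  1.436 -0.003  1.012] F [ 1.5 -0.3  0.3] g 0.453
[[-0.006, 1.0, -0.003], [0.0, -0.003, -1.0], [-1.0, -0.006, -0.0]]
[(np.float64(223.78217821782178), np.float64(235.9108910891089)), (np.float64(370.53846153846155), np.float64(273.38461538461536))]
ball 209.88888888888889 215.66666666666666 9
ball 206.69230769230768 269.2307692307692 13
```

View pics/t30.png

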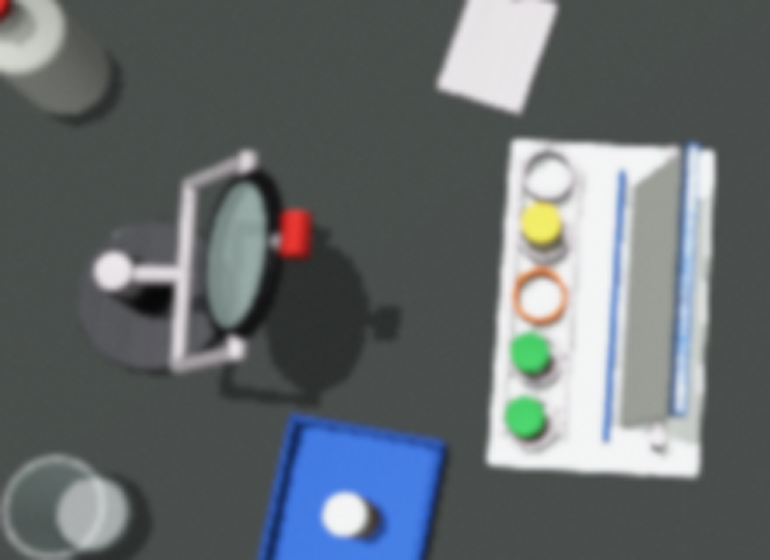

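View pics/s30.png

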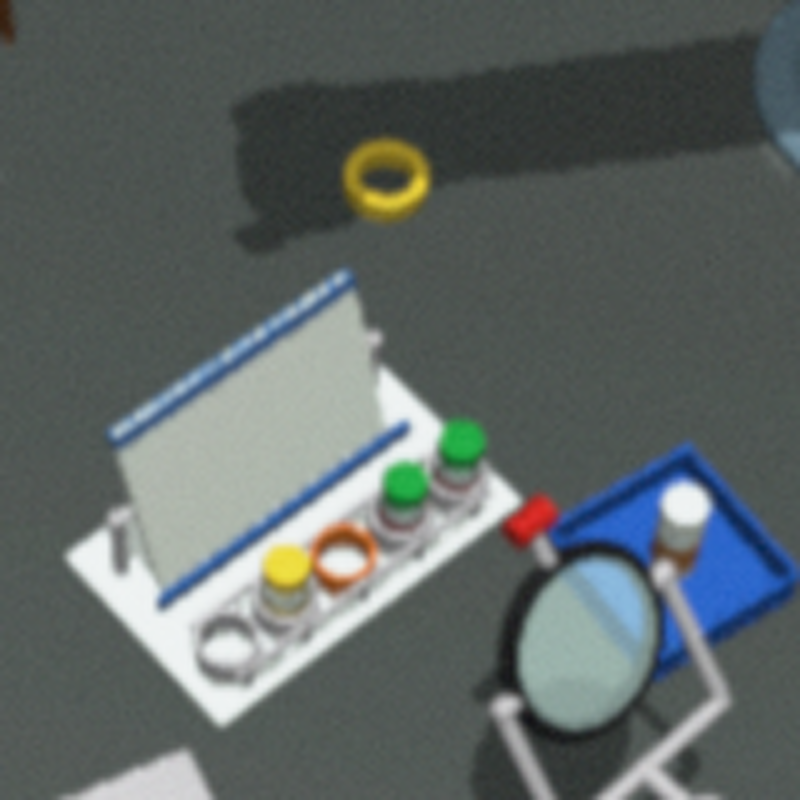

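Now the same fit again, and a check of the board and vials.

Run:
```python
from h import *
from scipy.optimize import least_squares
t=lambda x,y:np.array((140+x/3.5-.5,170+y/3.5-.5)); s5=lambda x,y:np.array((265+x/5-.5,170+y/5-.5))
kt=(223.78,235.91); ks=(370.54,273.38)
def pts(p):
    fx,fy,az,ta=p; o=np.array([np.cos(az),np.sin(az),0]); L=np.array([fx,fy,.17])+.1*o; lz=np.sin(ta)*o+np.cos(ta)*np.array([0,0,1]); return L,L+.08*lz,o
def res(p):
    L,k,o=pts(p); ly=np.array([-o[1],o[0],0])
    return np.r_[proj("top",k)[0]-kt,proj("scene",k)[0]-ks,(proj("top",L+.061*ly+[0,0,.003])[0]-t(247,160))*.5,(proj("top",L-.061*ly+[0,0,.003])[0]-t(235,348))*.5]
s=least_squares(res,[.5407,.3016,-1.55,.6]); print(s.x,s.fun.round(2))
L,k,o=pts(s.x); az,ta=s.x[2:]
ly=np.array([-o[1],o[0],0]);lx=np.cos(ta)*o-np.sin(ta)*np.array([0,0,1]);lz=np.sin(ta)*o+np.cos(ta)*np.array([0,0,1])
a=np.array([.546,.022,.045])-L; print("aim in lens mm",1000*a@lx,1000*a@ly,1000*a@lz)
# board: fit pose in rack frame (x,y,yaw,theta), top front edge corners from scene & top edge back from top
yaw=-.0337; ro=np.array([.5464,.0222,0]); ux=np.array([np.cos(yaw),np.sin(yaw),0]); uy=np.array([-ux[1],ux[0],0]); ez=np.array([0,0,1.])
def B(q,x,y,z):
    bx,by,ps,th=q; X=np.cos(ps)*ux+np.sin(ps)*uy; Y=-np.sin(ps)*ux+np.cos(ps)*uy; n=np.cos(th)*Y+np.sin(th)*ez; u=-np.sin(th)*Y+np.cos(th)*ez
    return ro+bx*ux+by*uy+(.008+.004*np.sin(th))*ez+x*X+y*n+z*u
def rb(q):
    r=[]
    for c,uv,l in (("scene",s5(112,442),(.09,.004,.130)),("scene",s5(354,284),(-.09,.004,.130)),("top",t(692,145),(.09,0,.130)),("top",t(679,414),(-.09,0,.130))): r.append(proj(c,B(q,*l))[0]-uv)
    return np.ravel(r)
b=least_squares(rb,[0,-.063,0,.3]); print("board x,y,yaw,th",b.x.round(4),b.fun.round(2))
print("green caps rack", [((atz("top",[u],.074)[0]-ro)@ux,(atz("top",[u],.074)[0]-ro)@uy) for u in (t(530,353),t(524,417))],"yellow",[((atz("top",[u],.074)[0]-ro)@ux,(atz("top",[u],.074)[0]-ro)@uy) for u in (t(541,222),)])
```

```text
[ 0.54432265  0.30145141 -1.5636342   0.59921211] [ 0.11  0.43 -0.02  0.9   0.37 -0.08  0.33  0.16]
aim in lens mm 218.69043181971062 -0.3241426095131456 -2.010632933517763
board x,y,yaw,th [ 0.0022 -0.0512 -0.0042  0.3979] [ 0.61  0.51 -0.02 -0.35  0.59 -0.14 -0.18 -0.14]
green caps rack [(np.float64(-0.046885493452880504), np.float64(0.00119985871953443)), (np.float64(-0.09079094148667886), np.float64(0.002148758699755024))] yellow [(np.float64(0.0450219328474214), np.float64(9.670883728272325e-05))]
```

```bash
python3 -c "
from station import *
print(job_done())"
```

```text
the job is handed in; nothing more can be done
None
```

I finished all the steps and handed the job in at about 47 s on the robot clock. No verdict was reported, so what follows rests on my own last camera checks.

- **White-capped vial:** it stands in the blue tray.
- **Green-capped vials:** only two were on the bench this time. They stand in the rings at x = -45 and x = -90 mm. Their caps measured within about 2 mm of the ring centres.
- **Yellow-capped vial:** it is unmoved in its ring. I saw no bystander displaced.
- **White board:** it leans on the rail with its foot behind the lip, about 2 mm off centre and parallel to the row within about 0.005 rad.
    - **Check that disagreed:** the camera fit put the lean at about 0.40 rad and the foot at y = -51 mm, just outside the -52 mm limit and on the lip itself. I discounted this because the fit uses only the top edge and cannot separate foot position from lean.
    - **What I relied on instead:** at release the foot was at about y = -63 mm with a lean of 0.28 rad. The last pictures show the lip clear in front of the board.
- **Magnifier:** after the first turn and tilt, the lens axis missed the aim point by about 15 mm in height. I gripped the knob again and corrected it. The last fit gives a miss of about 0 mm sideways and 2 mm in height.

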